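# Pin the handpiece arm in its working position

### The arm

A 7-joint arm with a two-finger parallel gripper is mounted at the origin on the work surface. World frame = base frame: x ahead of the robot, y to its left, z up, the work surface at z = 0. Lengths are in m, angles in rad, forces in N, time in s.
With the tool pointing down it reaches from about 0.425 to 0.925 m from the base axis. Payload 6.8 kg.
Tool frame: the origin (TCP) lies on the centre line of the jaws, within the pads' length; the fingertips stand 19 mm ahead of it and the grasp point (between the pads) is the TCP (bot.tcp_to_tips is the distance from the TCP to the fingertips, in m); x points along the fingers, y is the direction in which the jaws open and shut, and the axes are right-handed (so a half turn about x gives the same grasp; the last joint's range is limited). The gripper opens to 85 mm and grips with 20 to 120 N. Pads are 22 mm wide; open, the fingers measure 114 mm over their backs; the gripper's body (76 mm by 85 mm) begins 54 mm behind the grasp point. The pads swing forward as they close: fully open they stand 13 mm farther back than shut.
Start: joints at [1.097, 0.477, 0.022, 1.555, -0.011, 1.109, -0.083], TCP at [0.241, -0.63, 0.25] pointing down, gripper open.
Joint ranges: [-2.96, 2.96], [-0.34, 2.1], [-1.41, 1.46], [0.24, 2.44], [-1.37, 4.51], [0.17, 1.92], [-2.96, 2.96]. Speed limits (rad/s): [2.39, 2.39, 3.14, 3.14, 3.14, 3.14, 3.14].

### API

Orientations are given as a unit quaternion [w, x, y, z].
In Python, from station import status, eyes, bot gives the robot as it stands.
- The arm moves only by the tool apply_moves, never from a script. Its arguments are lists of equal length, an entry for each row: "travel": the shift along the tool's x, y, z in cm, a list of three; "turn": the turn, a rotation vector about the tool's x, y, z in rad, a list of three; "grip": the closure, from 0 (fully open) to 1 (shut). In form: {"travel": [[tx, ty, tz], ...], "turn": [[wx, wy, wz], ...], "grip": [grip, ...]}. A call has 1 to 8 rows; each row shifts and turns the pose as measured when the row begins, along the tool's axes as they then stand; what a row does not reach is not made up. A row lasts 1/12 s, in which the tool goes at most 41.7 mm and 7.16 degrees, less where a joint would pass 70% of its speed; a pose out of reach is approached as far as the arm can. A call is refused whole if a number of a shift passes 4.17 or a number of a turn 0.125, either way. A call with a gripper value outside its range is refused whole. The fingers move at their own pace and stop on an object; "newtons" is the grip in N (left out, the last holds). Time passes only in rows, so rows that do not move let the fingers close. It gives the time, the measured TCP pose, the force and the opening at its end, in the units of the state.
- status.get_obs(): the state, without advancing time (a new reading comes with each control period).
- eyes.read_camera(name): name is "scene" or "top" or "wrist"; returns the picture (400x640x3 uint8, red, green, blue); there is no depth.
- eyes.calibration(name): a dict with "intrinsics" (3x3 intrinsics, pixels), "xyz" and "attitude" of the camera in the world; the wrist camera has in their place "T_tool_cam" (4x4, takes a point from camera to tool coordinates, whose origin is the TCP and whose axes are the tool frame's). Camera axes: x right, y down, z forward; pixel columns grow to the right and rows downward; lengths in m; the calibration is good to about 2 mm. A picture is of the moment at which its call begins: read the wrist's pose just before it. calibration takes no time and is no camera call.
- bot.hand_in(): hands the job in, once; it reports no verdict.
Trained networks look in the newest picture that a camera, given by its name, has taken for a name from the list of things; names that differ only in an ending like _2 or _b are one class to them, and where a whole thing is asked for, a point or a joint stands for the part that bears it (a point fixed in the world has none). Each returns a list of dicts, best first, with "score" (0 to 1); they miss things now and then, are a little off and sometimes report something else, mostly with a low value. They report only what shows in the picture. A call takes as long as a camera call. They do not tell look-alikes from the thing itself.
- eyes.masks_of(thing, camera): "region" (400x640 bool, what is visible of it) and "rect" ([left, top, right, bottom] in pixels, round what is visible of it).
The state is a dict: "t": time; "q": joint angles; "joint_vel": joint speeds; "joint_torque": joint torques, N m; "eef_pos": TCP position; "tool_rot": TCP orientation; "contact_force": force on the tool from outside, world axes, zero at the start; "torque": the same for the moment, N m; "gripper_width": opening from 0.0 (shut) to 1.0 (fully open).
Only numpy, scipy, OpenCV 4.12 (cv2) and the standard library are available. Lean on these libraries where they do the work, as an engineer would, in place of code of your own. Each camera call takes 0.05 s, during which the arm holds its last target. There are 200 camera calls.

### The job

Swing the handpiece arm of the stand round against its stop, then lock it there: push the wire lock pin all the way through the notched hub and the post, entering from the side with the small lip, until its blue tab meets the hub, and swing its wire bail over the top of the post so that it lies down on the pin's far end. Let go of everything, and do not shift or tip the pump bottle, the pad jar or the candle jar.

Things in the scene. Friction and masses are not known exactly. Their poses are not given: they have to be found in the camera images.
- stand: Handpiece stand, fixed to the counter: white base plate 150 x 150 x 12 mm, blue edge; upright steel column of diameter 28 mm at its centre, top at 161 mm. Origin: centre of the plate's underside, on the column's axis; z up. A cross-hole runs through the column along the stand's y axis, 145 mm above the counter. The pin enters on the -y side and moves towards +y.
- post_hole (a point): Middle of the cross-hole, on the column's axis, 145 mm above the counter; axes as the stand's: the hole runs along y, 15 mm wide and high. The white hub (diameter 44 mm) around the column has a collar, 137.5 to 154 mm high, with two opposite open-topped notches 18 mm wide: in line with the hole only when the arm is at its stop.
- lip (a point): Outer end of the small lip on the hub's pin-entry side (stand's -y when the arm is at its stop), middle of its top face: 42 mm from the column's axis, 137.5 mm above the counter, level with the bottom of the hole. 14 mm wide. The pin's tab lies on it when the pin is home. Turns with the arm.
- swing_arm (a joint): Angle of the handpiece arm (rad), 0 to 1.35. 0: against its stop, pointing along the stand's +y, notches in line with the cross-hole. Grows as the arm turns clockwise seen from above: at angle q it points along (sin q, cos q) in the stand's x, y. Friction of about 0.12 N m keeps it where it is left.
- push_point (a point): Place to push the arm: on its centre line, 115 mm from the column's axis, 100 mm up; y points outward along the arm. White bar 22 mm wide, 90 to 110 mm above the counter, free from 22 to 168 mm from the axis. Beyond is the clear holder with the handpiece: centre 205 mm from the axis, head radius 38 mm, top 153 mm high, handle hanging to 24 mm above the counter.
- pin_grip (a point): Wire lock pin, loose, at first flat on the counter, bail folded back. This point: middle of the grip part of its flat blue tab, half-way up (6 mm), 18 mm behind the tab's front shoulder. x along the pin to its tip, z up as it lies. Tab 22 mm wide (y), 12 thick, 44 long; then a steel shank of diameter 12 mm, 66 mm long, last 12 mm tapered. About 0.13 kg with bail.
- pin_tip (a point): The end of the pin's shank, on its axis, 84 mm ahead of pin_grip; axes as pin_grip. When the pin is home the tip is 44 mm beyond the column's axis and the shank sticks out of the hub.
- bail (a joint): Angle of the wire bail (rad). 3.05: folded straight back behind the tab (start). 1.5: standing up. 0: lying forward along the pin, end bar resting on top of the shank near the tip (closed). It swings with light friction (0.007 N m) and its own weight lays it down to whichever end it leans to, once well past upright.
- bail_hinge (a point): Hinge of the bail, on the pin's axis at the rear of the tab, 38 mm behind its front shoulder (20 mm behind pin_grip). The hinge axis is the pin's y.
- bail_end (a point): Middle of the bail's straight end bar, 90 mm from the hinge. The bail is a closed loop of steel wire 4.6 mm thick and 62 mm wide over all, the end bar is 24 mm long and lies along the pin's y. The loop passes clear around the hub and over the post.
- pump_bottle: Pink pump bottle, 50 mm diameter, 153 mm high, upright; origin under its centre. Leave alone.
- pad_jar: Clear jar of cotton pads with metal lid, 72 mm diameter, 89 mm high, upright; origin under its centre. Leave alone.
- candle_jar: White-banded candle jar, 69 mm diameter, 78 mm high, upright; origin under its centre. Leave alone.
Mind the look-alikes: they are no part of the job. There is more than one size of the part that bears pin_grip; the job needs the smallest.

How it is judged:
By the outcome, as a careful person would: the job done as asked, in the order asked, and still so for the second after the job is handed in, with the robot touching nothing.
It also fails if it takes over 72 s, if anything falls off the work surface, if the arm or the gripper's body presses on something with over 40 N, if the wrist force passes 120 N, or if a joint passes its speed limit or range.

## Working session

There is one attempt and no reset: what is moved stays moved. The work goes in short steps, Python scripts to look and compute and a tool call to move; the robot and the scene stay as the last step left them, time stands still between calls to the robot, and variables do not carry over. Pictures are saved under pics/ and viewed, about 8 in all and at most 12, crops included, and the job is handed in when it is done.

Besides the shell and the picture viewer there is one more tool, called after "Request:" by a JSON object that holds its "method" and its "body", one argument or row to a line. apply_moves: Moves the arm, as the interface text tells. Its arguments: {"type":"object","properties":{"travel":{"type":"array"},"turn":{"type":"array"},"grip":{"type":"array"},"newtons":{"type":"number"}},"required":["travel","turn","grip"]}

```bash
mkdir -p pics; ls; cat > h.py <<'E'
import numpy as np,cv2
from scipy.spatial.transform import Rotation as R
from station import status,eyes,bot
def quat(q): return R.from_quat([q[1],q[2],q[3],q[0]])
def cam(name):
    c=eyes.calibration(name);K=np.array(c["intrinsics"])
    if "T_tool_cam" in c:
        o=status.get_obs();T=np.eye(4);T[:3,:3]=quat(o["tool_rot"]).as_matrix();T[:3,3]=o["eef_pos"]
        T=T@np.array(c["T_tool_cam"]);return K,T[:3,:3],T[:3,3]
    a=np.array(c["attitude"],float)
    Rm=quat(a).as_matrix() if a.size==4 else a.reshape(3,3)
    return K,Rm,np.array(c["xyz"])
def pix2z(name,uv,z,C=None):
    K,Rm,t=C or cam(name);uv=np.atleast_2d(uv)
    d=(Rm@np.linalg.inv(K)@np.c_[uv,np.ones(len(uv))].T).T
    return t+d*((z-t[2])/d[:,2])[:,None]
def proj(name,P,C=None):
    K,Rm,t=C or cam(name);p=(np.atleast_2d(P)-t)@Rm@K.T
    return p[:,:2]/p[:,2:]
def shot(name,fn,crop=None,scale=1):
    im=eyes.read_camera(name)[:,:,::-1].copy()
    if crop: l,t,r,b=crop;im=im[t:b,l:r]
    cv2.imwrite(fn,cv2.resize(im,None,fx=scale,fy=scale,interpolation=cv2.INTER_CUBIC));return im
E
python3 - <<'E'
from h import *
print(status.get_obs())
a=shot("scene","pics/s0.png");b=shot("top","pics/t0.png")
for n in("scene","top","wrist"):print(n,eyes.calibration(n))
for n in("scene","top"):
  for th in("stand","swing_arm","pin_grip","bail","pump_bottle","pad_jar","candle_jar"):
    print(n,th,[(round(r["score"],2),np.round(r["rect"]).tolist()) for r in eyes.masks_of(th,n)])
cv2.imwrite("pics/st0.png",np.vstack([a,b])[:, :] if 0 else cv2.resize(np.vstack([a,b]),(480,600)))
E
```

```text
pics
{'t': 0.0, 'q': array([ 1.09691228,  0.47784599,  0.0223403 ,  1.55642172, -0.01151175,
        1.1093013 , -0.08307038]), 'joint_vel': array([ 0.00038743,  0.00079069, -0.00083156, -0.00026461, -0.00303886,
        0.00088585,  0.00047034]), 'joint_torque': array([-7.10499880e-04, -5.96453297e+01,  1.60793200e+00, -2.81196177e+01,
        1.24824891e-02,  9.36980650e-03,  2.33537810e-05]), 'eef_pos': array([ 0.24123231, -0.6298382 ,  0.24930747]), 'tool_rot': array([-0.12798754, -0.69514708, -0.12925303,  0.6954735 ]), 'contact_force': array([-0.20568201,  0.31607054, -1.10423614]), 'torque': array([ 0.05184756, -0.00842497,  0.04285181]), 'gripper_width': 0.9977278049471136}
scene {'intrinsics': array([[425.40798064,   0.        , 325.91940721],
       [  0.        , 425.40798064, 196.11751958],
       [  0.        ,   0.        ,   1.        ]]), 'xyz': array([ 1.03646595, -0.41640714,  1.22800828]), 'attitude': array([-0.23914255,  0.88638148,  0.38141981, -0.10797056])}
top {'intrinsics': array([[373.95867679,   0.        , 318.63980654],
       [  0.        , 373.95867679,
[... 1065 characters left out ...]
97.0, 214.0, 334.0])]
scene pump_bottle [(0.96, [278.0, 300.0, 301.0, 332.0])]
scene pad_jar [(0.76, [308.0, 262.0, 330.0, 296.0])]
scene candle_jar [(0.98, [397.0, 113.0, 421.0, 140.0])]
top stand [(0.61, [236.0, 162.0, 329.0, 241.0])]
top swing_arm [(0.64, [229.0, 161.0, 311.0, 219.0])]
top pin_grip [(0.75, [446.0, 181.0, 478.0, 217.0]), (0.58, [389.0, 246.0, 430.0, 264.0]), (0.55, [235.0, 163.0, 312.0, 221.0]), (0.49, [380.0, 201.0, 405.0, 218.0])]
top bail [(0.63, [395.0, 245.0, 430.0, 267.0])]
top pump_bottle [(0.69, [403.0, 138.0, 420.0, 159.0]), (0.65, [381.0, 202.0, 410.0, 218.0])]
top pad_jar [(0.66, [359.0, 143.0, 388.0, 167.0])]
top candle_jar [(0.9, [170.0, 206.0, 202.0, 228.0])]
```

```bash
python3 - <<'E'
import cv2,numpy as np
a=cv2.imread("pics/s0.png");b=cv2.imread("pics/t0.png")
a=a[100:350,160:440];b=b[110:290,150:500]
a=cv2.resize(a,None,fx=1.3,fy=1.3,interpolation=2); b=cv2.resize(b,None,fx=2.28,fy=2.28,interpolation=2)
cv2.imwrite("pics/top.png",b)
cv2.imwrite("pics/sc.png",cv2.resize(cv2.imread("pics/s0.png")[100:350,160:440],None,fx=2.3,fy=2.3,interpolation=2))
E
```

```text
(no output)
```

View pics/top.png

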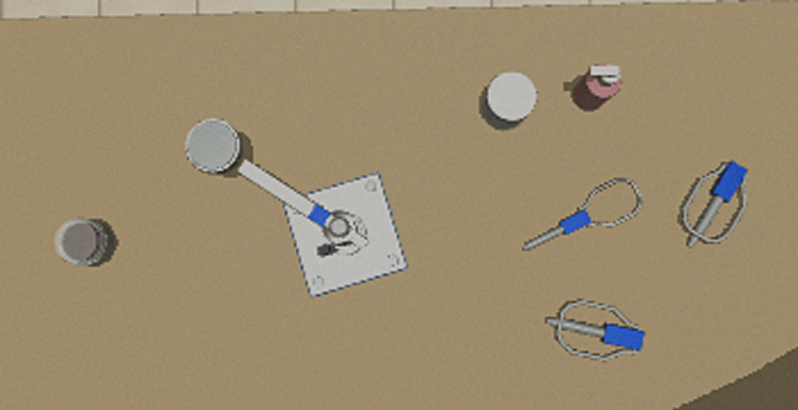

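View pics/sc.png

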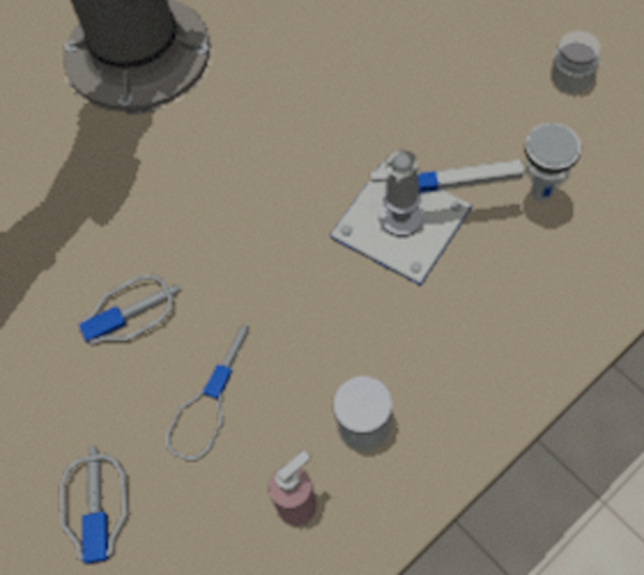

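Seen: there are three pins, at top-crop (575,222) with the bail folded back and the smallest tab, (715,200) large, and (600,335) large; the last two have their bails forward. I choose the first, as its bail is folded back and it is the smallest. The stand is at (338,226) and its arm points up-left. It has to turn counter-clockwise by about 50° to point along the stand's +y.

```bash
python3 - <<'E'
from h import *
f=lambda p:np.array(p,float)/2.28+[150,110]
g=lambda p:np.array(p,float)/2.3+[160,100]
c=pix2z("top",f([(379,173),(407,267),(312,297),(286,207)]),.012)
print("corners top\n",c.round(4),c.mean(0),np.linalg.norm(np.roll(c,-1,0)-c,axis=1))
s=pix2z("scene",g([(332,236),(421,283),(470,207)]),.012);print("scene",s.round(4),(s[0]+s[2])/2)
print("post top",pix2z("top",f([(338,226)]),.161),pix2z("scene",g([(403,158)]),.161))
print("holder",pix2z("top",f([(213,146)]),.153),pix2z("scene",g([(552,144)]),.153))
for n,ff,pts in(("top",f,[(575,222),(525,248),(627,196)]),("scene",g,[(218,381),(244,328),(190,457)])):
  print(n,"pin tab,tip",pix2z(n,ff(pts),.008).round(4))
for nm,z,p in(("pump",.15,(604,72)),("pad",.089,(512,97)),("candle",.078,(80,240))):print(nm,pix2z("top",f([p]),z))
o=status.get_obs();print(quat(o["tool_rot"]).as_matrix().round(3))
for n in("scene","top"):
  eyes.read_camera(n)
  for r in eyes.masks_of("pin_grip",n):
    m=r["region"];im=cv2.imread("pics/%s0.png"%n[0]).astype(int)
    b=m&(im[:,:,0]>im[:,:,2]+60)
    if b.sum()<10: continue
    v,u=np.nonzero(b);P=pix2z(n,np.c_[u,v],.012);e=np.cov(P[:,:2].T);w,V=np.linalg.eigh(e)
    print(n,r["score"],b.sum(),P.mean(0).round(4),np.sqrt(w*12).round(4),V[:,1].round(3))
E
```

```text
corners top
 [[ 0.6156  0.0323  0.012 ]
 [ 0.4729 -0.0064  0.012 ]
 [ 0.4314  0.1363  0.012 ]
 [ 0.5672  0.1735  0.012 ]] [0.52179146 0.08393375 0.012     ] [0.14790333 0.14866222 0.14080314 0.14926213]
scene [[ 0.4784 -0.003   0.012 ]
 [ 0.6196  0.0365  0.012 ]
 [ 0.5806  0.1745  0.012 ]] [0.52948045 0.08572118 0.012     ]
post top [[0.52505599 0.08696477 0.161     ]] [[0.52331526 0.09251984 0.161     ]]
holder [[0.63780993 0.25427464 0.153     ]] [[0.64035796 0.25569074 0.153     ]]
top pin tab,tip [[ 0.5349 -0.2611  0.008 ]
 [ 0.4975 -0.1844  0.008 ]
 [ 0.5725 -0.3412  0.008 ]]
scene pin tab,tip [[ 0.5368 -0.2578  0.008 ]
 [ 0.5012 -0.1845  0.008 ]
 [ 0.5926 -0.3473  0.008 ]]
pump [[ 0.72777181 -0.27803513  0.15      ]]
pad [[ 0.71005425 -0.16097683  0.089     ]]
candle [[0.51995575 0.45995819 0.078     ]]
[[ 0.     0.358 -0.934]
 [-0.    -0.934 -0.358]
 [-1.     0.    -0.   ]]
scene 0.82 94 [ 0.5365 -0.2592  0.012 ] [0.0212 0.0427] [-0.42   0.908]
scene 0.79 143 [ 0.3632 -0.3215  0.012 ] [0.0284 0.0529] [0.303 0.953]
scene 0.76 211 [ 0.5914 -0.4931  0.012 ] [0.028  0.0573] [-0.833  0.553]
top 0.97 129 [ 0.5925 -0.4948  0.012 ] [0.0274 0.0563] [-0.825  0.566]
top 0.76 72 [ 0.5359 -0.2598  0.012 ] [0.0204 0.0425] [-0.415  0.91 ]
top 0.64 114 [ 0.363  -0.3223  0.012 ] [0.0241 0.0538] [0.254 0.967]
```

```bash
cat >> h.py <<'E'
def Rdown(yaw):  # tool x down, tool y at angle yaw (deg) in the world
    c,s=np.cos(np.radians(yaw)),np.sin(np.radians(yaw))
    return np.array([[0,c,s],[0,s,-c],[-1,0,0.]])
def plan(pts,maxd=.04,maxa=.12,pose=None):
    """pts: list of (xyz,yaw). prints rows (cm, rad), tool axes, simulated"""
    o=status.get_obs();p=np.array(o["eef_pos"]);M=quat(o["tool_rot"]).as_matrix()
    print("now t",round(o["t"],2),p.round(4),"yaw",np.degrees(np.arctan2(M[1,1],M[0,1])).round(1),"q",np.round(o["q"],2),"F",np.round(o["contact_force"],1),"w",round(o["gripper_width"],3))
    tr=[];tu=[]
    for x,yaw in pts:
        x=np.array(x);G=Rdown(yaw) if np.isscalar(yaw) else yaw
        n=int(max(1,np.ceil(np.linalg.norm(x-p)/maxd),np.ceil(np.linalg.norm(R.from_matrix(M.T@G).as_rotvec())/maxa)))
        for i in range(n):
            k=n-i;d=M.T@(x-p)/k;w=R.from_matrix(M.T@G).as_rotvec()/k
            d=(100*d).round(2);w=w.round(3);tr.append(d.tolist());tu.append(w.tolist())
            p=p+M@d/100;M=M@R.from_rotvec(w).as_matrix()
    for i in range(0,len(tr),8):print("travel",tr[i:i+8],"\nturn",tu[i:i+8],len(tr[i:i+8]))
E
python3 -c "
from h import *
plan([((.645,.14,.25),15.7)])"
```

```text
now t 1.0 [ 0.2415 -0.6303  0.2503] yaw -69.0 q [ 1.1   0.48  0.02  1.56 -0.01  1.11 -0.08] F [0.1 0.3 0.2] w 1.0
travel [[0.0, -2.61, -2.97], [0.0, -2.41, -3.13], [0.0, -2.19, -3.29], [0.0, -1.97, -3.43], [0.0, -1.74, -3.55], [0.0, -1.49, -3.66], [0.0, -1.25, -3.75], [0.0, -0.99, -3.83]] 
turn [[-0.067, 0.0, 0.0], [-0.067, 0.0, 0.0], [-0.067, -0.0, 0.0], [-0.067, -0.0, 0.0], [-0.067, -0.0, 0.0], [-0.067, -0.0, 0.0], [-0.067, -0.0, 0.0], [-0.067, -0.0, 0.0]] 8
travel [[0.0, -0.73, -3.88], [0.0, -0.47, -3.92], [0.0, -0.21, -3.95], [0.0, 0.06, -3.95], [0.0, 0.32, -3.94], [0.0, 0.59, -3.91], [0.0, 0.85, -3.86], [0.0, 1.11, -3.8]] 
turn [[-0.067, -0.0, 0.0], [-0.067, -0.0, 0.0], [-0.067, -0.0, 0.0], [-0.067, -0.0, 0.0], [-0.068, -0.0, 0.0], [-0.067, -0.0, 0.0], [-0.068, -0.0, 0.0], [-0.067, -0.0, 0.0]] 8
travel [[0.0, 1.36, -3.71], [0.01, 1.61, -3.61], [0.0, 1.85, -3.49], [0.01, 2.08, -3.36], [0.0, 2.3, -3.22], [0.01, 2.52, -3.05]] 
turn [[-0.068, -0.0, 0.0], [-0.067, -0.0, 0.0], [-0.068, -0.0, 0.0], [-0.067, -0.0, 0.0], [-0.068, -0.0, 0.0], [-0.067, -0.0, 0.0]] 6
```

Request:
{"method": "apply_moves", "body": {
  "travel": [
    [0, -2.6, -3],
    [0, -2.4, -3.1],
    [0, -2.2, -3.3],
    [0, -2, -3.4],
    [0, -1.7, -3.6],
    [0, -1.5, -3.7],
    [0, -1.2, -3.8],
    [0, -1, -3.8]
  ],
  "turn": [
    [-0.067, 0, 0],
    [-0.067, 0, 0],
    [-0.067, 0, 0],
    [-0.067, 0, 0],
    [-0.067, 0, 0],
    [-0.067, 0, 0],
    [-0.067, 0, 0],
    [-0.067, 0, 0]
  ],
  "grip": [1, 1, 1, 1, 1, 1, 1, 1]
}}

```text
t: 1.67
eef_pos: [0.3859, -0.3486, 0.2485]
tool_rot: [-0.312, -0.634, -0.307, 0.638]
contact_force: [0.1, 0.1, -0.6]
gripper_width: -0.003
```

Request:
{"method": "apply_moves", "body": {
  "travel": [
    [0, -0.7, -3.9],
    [0, -0.5, -3.9],
    [0, -0.2, -3.9],
    [0, 0.1, -3.9],
    [0, 0.3, -3.9],
    [0, 0.6, -3.9],
    [0, 0.9, -3.9],
    [0, 1.1, -3.8]
  ],
  "turn": [
    [-0.067, 0, 0],
    [-0.067, 0, 0],
    [-0.067, 0, 0],
    [-0.067, 0, 0],
    [-0.067, 0, 0],
    [-0.067, 0, 0],
    [-0.067, 0, 0],
    [-0.067, 0, 0]
  ],
  "grip": [1, 1, 1, 1, 1, 1, 1, 1]
}}

```text
t: 2.33
eef_pos: [0.5333, -0.0537, 0.2487]
tool_rot: [-0.478, -0.523, -0.469, 0.527]
contact_force: [0.2, -1.0, -0.2]
gripper_width: 0.0
```

```bash
python3 -c "
from h import *
plan([((.645,.14,.25),15.7)])"
```

```text
now t 2.33 [ 0.5333 -0.0537  0.2487] yaw -5.9 q [ 0.38  0.29 -0.48  1.87  0.17  1.02 -0.28] F [ 0.2 -1.  -0.2] w 0.0
travel [[-0.06, 1.52, -3.4], [-0.05, 1.73, -3.3], [-0.04, 1.93, -3.19], [-0.04, 2.13, -3.06], [-0.03, 2.32, -2.92], [-0.04, 2.5, -2.76]] 
turn [[-0.063, 0.002, -0.0], [-0.063, 0.002, -0.0], [-0.063, 0.002, -0.001], [-0.063, 0.003, -0.0], [-0.063, 0.002, -0.001], [-0.063, 0.003, -0.0]] 6
```

Request:
{"method": "apply_moves", "body": {
  "travel": [
    [0, 1.5, -3.4],
    [0, 1.7, -3.3],
    [0, 1.9, -3.2],
    [0, 2.1, -3.1],
    [0, 2.3, -2.9],
    [0, 2.5, -2.8],
    [3.6, 0, 0],
    [3.6, 0, 0]
  ],
  "turn": [
    [-0.063, 0, 0],
    [-0.063, 0, 0],
    [-0.063, 0, 0],
    [-0.063, 0, 0],
    [-0.063, 0, 0],
    [-0.063, 0, 0],
    [0, 0, 0],
    [0, 0, 0]
  ],
  "grip": [1, 1, 1, 1, 1, 1, 1, 1]
}}

```text
t: 3.0
eef_pos: [0.6537, 0.165, 0.1829]
tool_rot: [0.577, 0.422, 0.563, -0.414]
contact_force: [-0.4, -1.9, -1.3]
gripper_width: 0.003
```

```bash
python3 -c "
from h import *
plan([((.643,.14,.105),15.7),((.575,.182,.105),15.7),((.53,.201,.105),15.7)],maxd=.03)"
```

```text
now t 3.0 [0.6537 0.165  0.1829] yaw 17.5 q [ 0.04  0.59 -0.56  1.61  0.36  1.03 -0.32] F [-0.4 -1.9 -1.3] w 0.003
travel [[2.59, -0.65, 0.67], [2.59, -0.62, 0.68], [2.59, -0.6, 0.69], [-0.0, -1.8, -1.96], [-0.0, -1.8, -1.96], [-0.0, -1.81, -1.96], [-0.0, -1.91, -1.52], [-0.0, -1.91, -1.53]] 
turn [[0.011, 0.003, -0.007], [0.01, 0.003, -0.007], [0.011, 0.002, -0.008], [-0.0, 0.0, 0.0], [-0.0, 0.0, 0.0], [-0.0, 0.0, 0.0], [-0.0, 0.0, 0.0], [-0.0, 0.0, 0.0]] 8
```

Request:
{"method": "apply_moves", "body": {
  "travel": [
    [2.6, -0.6, 0.7],
    [2.6, -0.6, 0.7],
    [2.6, -0.6, 0.7],
    [0, -1.8, -1.9],
    [0, -1.8, -2],
    [0, -1.8, -2],
    [0, -1.9, -1.5],
    [0, -1.9, -1.5]
  ],
  "turn": [
    [0.01, 0, -0.007],
    [0.01, 0, -0.007],
    [0.01, 0, -0.007],
    [0, 0, 0],
    [0, 0, 0],
    [0, 0, 0],
    [0, 0, 0],
    [0, 0, 0]
  ],
  "grip": [1, 1, 1, 1, 1, 1, 1, 1]
}}

```text
t: 3.67
eef_pos: [0.5354, 0.1953, 0.0922]
tool_rot: [0.565, 0.428, 0.557, -0.432]
contact_force: [1.1, -0.3, 0.3]
gripper_width: 0.003
```

```bash
python3 -c "
from h import *
plan([((.515,.205,.105),15.7)],maxd=.01)
im=eyes.read_camera('top')
cv2.imwrite('pics/t1.png',cv2.resize(im[150:260,170:400,::-1],None,fx=3,fy=3))
for r in eyes.masks_of('swing_arm','top')[:2]:print(r['score'],r['rect'])
"
```

```text
now t 3.67 [0.5354 0.1953 0.0922] yaw 15.1 q [-0.06  0.56 -0.53  1.91  0.41  0.78 -0.56] F [ 1.1 -0.3  0.3] w 0.003
travel [[-0.43, -0.57, -0.48], [-0.43, -0.57, -0.49], [-0.44, -0.57, -0.49]] 
turn [[-0.003, 0.004, -0.001], [-0.004, 0.004, -0.001], [-0.003, 0.004, -0.001]] 3
0.64 [223.7, 201.1, 311.2, 232.8]
```

Request:
{"method": "apply_moves", "body": {
  "travel": [
    [-0.4, -0.5, -0.4],
    [-0.4, -0.5, -0.2],
    [0, -0.5, 0],
    [0, -0.4, 0]
  ],
  "turn": [
    [0, 0, 0],
    [0, 0, 0],
    [0, 0, 0],
    [0, 0, 0]
  ],
  "grip": [1, 1, 1, 1]
}}

```text
t: 4.1
eef_pos: [0.5193, 0.2007, 0.103]
tool_rot: [0.568, 0.432, 0.557, -0.426]
contact_force: [12.0, 4.4, -8.2]
gripper_width: -0.006
```

Request:
{"method": "apply_moves", "body": {
  "travel": [
    [0, 1.5, 0],
    [0, 2.5, 0],
    [-3, 1, 0],
    [-4, 0, 0],
    [-4, 0, 0],
    [-4, 0, 0],
    [-4, 0, 0],
    [0, 0, 0]
  ],
  "turn": [
    [0, 0, 0],
    [0, 0, 0],
    [0, 0, 0],
    [0, 0, 0],
    [0, 0, 0],
    [0, 0, 0],
    [0, 0, 0],
    [0, 0, 0]
  ],
  "grip": [1, 1, 1, 1, 1, 1, 0.4, 0.4]
}}

```text
t: 4.77
eef_pos: [0.5691, 0.2098, 0.302]
tool_rot: [0.565, 0.434, 0.555, -0.428]
contact_force: [0.9, 0.7, 0.8]
gripper_width: 0.271
```

```bash
python3 -c "
from h import *
plan([((.545,-.255,.2),24.6)])
C=cam('wrist');shot('wrist','pics/w1.png');np.save('C1.npy',np.array([0]))
col=np.array([.5255,.0865,0])
a=np.radians(15.7);X=np.array([np.cos(a),np.sin(a),0]);Y=np.array([-X[1],X[0],0]);Z=np.array([0,0,1])
for n,P in (('top',col+.161*Z),('arm168',col+.168*Y+.11*Z),('lip',col-.042*Y+.1375*Z),('holder',col+.205*Y+.153*Z)):print(n,proj('wrist',P,C).round(1))
"
```

```text
now t 4.77 [0.5691 0.2098 0.302 ] yaw 14.8 q [ 0.01  0.38 -0.62  1.64  0.24  1.18 -0.4 ] F [0.9 0.7 0.8] w 0.271
travel [[0.85, -1.2, 3.69], [0.85, -1.25, 3.67], [0.85, -1.3, 3.65], [0.85, -1.35, 3.64], [0.85, -1.4, 3.62], [0.85, -1.45, 3.6], [0.85, -1.5, 3.58], [0.85, -1.55, 3.55]] 
turn [[-0.014, 0.001, -0.001], [-0.014, 0.001, -0.001], [-0.014, 0.001, -0.001], [-0.014, 0.0, -0.001], [-0.014, 0.001, -0.001], [-0.014, 0.0, -0.001], [-0.014, 0.001, -0.001], [-0.014, 0.0, -0.001]] 8
travel [[0.85, -1.6, 3.53], [0.84, -1.65, 3.51], [0.85, -1.69, 3.49], [0.84, -1.75, 3.46]] 
turn [[-0.015, 0.001, -0.002], [-0.014, 0.0, -0.001], [-0.015, 0.001, -0.002], [-0.014, 0.0, -0.001]] 4
top [[224.7 312.7]]
arm168 [[220.  115.7]]
lip [[233.9 334.4]]
holder [[201.3  67.1]]
```

View pics/w1.png

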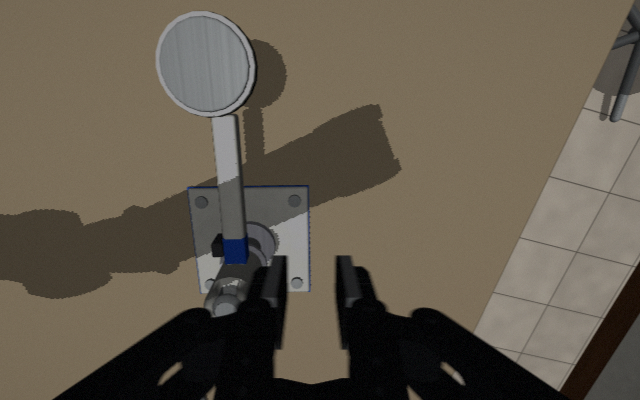

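Request:
{"method": "apply_moves", "body": {
  "travel": [
    [0, -1.2, 3.7],
    [0.2, -1.2, 3.7],
    [0.9, -1.3, 3.7],
    [1.2, -1.3, 3.6],
    [1.2, -1.4, 3.6],
    [1.2, -1.4, 3.6],
    [1.2, -1.5, 3.6],
    [1.2, -1.6, 3.6]
  ],
  "turn": [
    [-0.014, 0, 0],
    [-0.014, 0, 0],
    [-0.014, 0, 0],
    [-0.014, 0, 0],
    [-0.014, 0, 0],
    [-0.014, 0, 0],
    [-0.014, 0, 0],
    [-0.014, 0, 0]
  ],
  "grip": [0.4, 0.4, 0.4, 0.4, 0.4, 0.4, 0.4, 0.4]
}}

```text
t: 5.48
eef_pos: [0.554, -0.0996, 0.2256]
tool_rot: [0.592, 0.398, 0.583, -0.39]
contact_force: [0.8, -0.6, 0.1]
gripper_width: 0.599
```

Request:
{"method": "apply_moves", "body": {
  "travel": [
    [1.2, -1.6, 3.5],
    [1.2, -1.7, 3.5],
    [1.2, -1.7, 3.5],
    [1.2, -1.7, 3.3],
    [0, 0, 0]
  ],
  "turn": [
    [-0.014, 0, 0],
    [-0.014, 0, 0],
    [-0.014, 0, 0],
    [-0.014, 0, 0],
    [0, 0, 0]
  ],
  "grip": [0.4, 0.4, 0.4, 0.4, 0.4]
}}

```text
t: 5.9
eef_pos: [0.5392, -0.2673, 0.1688]
tool_rot: [0.598, 0.382, 0.594, -0.38]
contact_force: [-1.2, -1.7, -0.4]
gripper_width: 0.598
```

```bash
cat > pin.py <<'E'
from h import *
C=cam('wrist');im=shot('wrist','pics/w2.png')
i=im.astype(int)
b=((i[:,:,0]>i[:,:,2]+60)).astype(np.uint8)
n,l,s,c=cv2.connectedComponentsWithStats(b)
for k in range(1,n):
    if s[k,4]<60: continue
    v,u=np.nonzero(l==k)
    P=pix2z('wrist',np.c_[u,v],.012,C)[:,:2].astype(np.float32)
    (cx,cy),(w,h),a=cv2.minAreaRect(P*1000)
    print(s[k],"rect mm",round(cx,1),round(cy,1),round(w,1),round(h,1),"ang",round(a,1))
E
python3 pin.py; python3 -c "
from h import *
plan([((.5345,-.256,.12),24.6)])"
```

```text
[  56  128   61   72 2363] rect mm 363.2 -322.7 57.5 28.3 ang 76.6
[ 298  156   25   50 1196] rect mm 536.6 -258.2 20.0 42.3 ang 25.4
now t 5.95 [ 0.54   -0.2635  0.1695] yaw 24.9 q [ 0.7   0.48 -0.46  1.79  0.26  0.92  0.57] F [-0.6  0.6 -0.8] w 0.597
travel [[2.47, -0.11, -0.46], [2.47, -0.1, -0.46]] 
turn [[0.003, 0.0, -0.004], [0.003, 0.0, -0.003]] 2
```

View pics/w2.png

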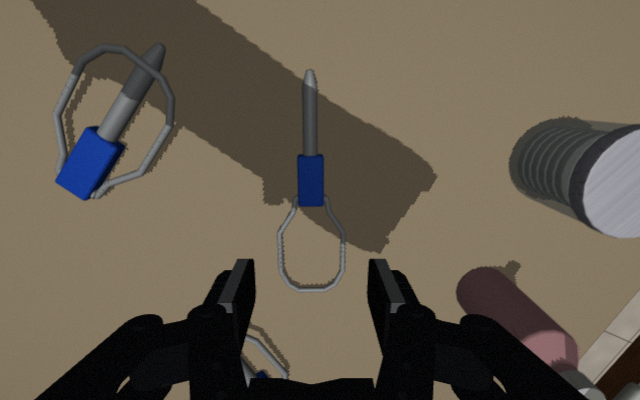

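Wrist picture: the target pin's tab is at (311,181), its tip at (311,72) and its bail is folded back to (311,290). A large pin lies at (90,160), the jar at right. The tab measures 20 x 42 mm, which confirms the choice. Now I grasp it.

```bash
python3 -c "
from h import *
plan([((.535,-.2546,.06),25.4),((.535,-.2546,.021),25.4)])"
```

```text
now t 5.95 [ 0.54   -0.2635  0.1695] yaw 24.9 q [ 0.7   0.48 -0.46  1.79  0.26  0.92  0.57] F [-0.6  0.6 -0.8] w 0.597
travel [[3.65, -0.05, -0.34], [3.65, -0.05, -0.34], [3.64, -0.03, -0.35], [3.9, 0.0, 0.0]] 
turn [[-0.003, 0.0, -0.002], [-0.003, 0.0, -0.003], [-0.002, 0.0, -0.002], [-0.0, 0.0, -0.0]] 4
```

Request:
{"method": "apply_moves", "body": {
  "travel": [
    [3.6, 0, -0.3],
    [3.6, 0, -0.3],
    [2.6, 0, -0.3],
    [0, 0, 0],
    [0, 0, 0]
  ],
  "turn": [
    [-0.003, 0, -0.002],
    [-0.003, 0, -0.003],
    [-0.002, 0, -0.002],
    [0, 0, 0],
    [0, 0, 0]
  ],
  "grip": [0.55, 0.55, 0.55, 0.55, 0.55]
}}

```text
t: 6.37
eef_pos: [0.5369, -0.2539, 0.068]
tool_rot: [0.597, 0.38, 0.597, -0.378]
contact_force: [0.7, 0.5, 0.6]
gripper_width: 0.452
```

```bash
python3 -c "
from h import *
plan([((.535,-.2546,.021),25.4)],maxd=.02)"; sed -i s/w2.png/w3.png/ pin.py; python3 pin.py
```

```text
now t 6.37 [ 0.5369 -0.2539  0.068 ] yaw 25.2 q [ 0.65  0.61 -0.41  1.87  0.34  0.74  0.48] F [0.7 0.5 0.6] w 0.452
travel [[1.57, -0.07, -0.01], [1.57, -0.07, -0.0], [1.56, -0.07, -0.01]] 
turn [[-0.001, -0.0, -0.001], [-0.001, -0.0, -0.001], [-0.002, -0.001, -0.001]] 3
[  0 188  16  41 379] rect mm 379.5 -308.4 7.9 24.1 ang 9.8
[ 286  210   38   69 2461] rect mm 536.4 -258.1 20.7 42.2 ang 25.1
```

Request:
{"method": "apply_moves", "body": {
  "travel": [
    [1.6, -0.1, 0],
    [1.5, -0.1, 0],
    [1.5, 0, 0],
    [0, 0, 0],
    [0, 0, 0],
    [0, 0, 0],
    [0, 0, 0]
  ],
  "turn": [
    [0, 0, 0],
    [0, 0, 0],
    [0, 0, 0],
    [0, 0, 0],
    [0, 0, 0],
    [0, 0, 0],
    [0, 0, 0]
  ],
  "grip": [0.55, 0.55, 0.55, 1, 1, 1, 1],
  "newtons": 60
}}

```text
t: 7.0
eef_pos: [0.5432, -0.2552, 0.0336]
tool_rot: [0.603, 0.381, 0.591, -0.376]
contact_force: [-0.2, 0.5, -1.3]
gripper_width: 0.195
```

```bash
python3 -c "
from h import *
plan([((.535,-.2546,.021),25.4)],maxd=.02)"
```

```text
now t 7.0 [ 0.5432 -0.2552  0.0336] yaw 25.3 q [ 0.63  0.66 -0.39  1.88  0.38  0.66  0.45] F [-0.2  0.5 -1.3] w 0.195
travel [[1.24, -0.73, -0.41]] 
turn [[-0.003, 0.011, -0.015]] 1
```

Request:
{"method": "apply_moves", "body": {
  "travel": [
    [0, 0, 0],
    [0, 0, 0],
    [0, 0, 0],
    [0, 0, 0]
  ],
  "turn": [
    [0, 0, 0],
    [0, 0, 0],
    [0, 0, 0],
    [0, 0, 0]
  ],
  "grip": [0.55, 0.55, 0.55, 0.55]
}}

```text
t: 7.33
eef_pos: [0.5455, -0.256, 0.0374]
tool_rot: [0.605, 0.381, 0.589, -0.376]
contact_force: [-0.2, -0.9, 0.5]
gripper_width: 0.447
```

```bash
python3 -c "
from h import *
plan([((.535,-.2546,.021),25.4)],maxd=.01)"; python3 pin.py
```

```text
now t 7.33 [ 0.5455 -0.256   0.0374] yaw 25.3 q [ 0.63  0.65 -0.39  1.87  0.38  0.66  0.46] F [-0.2 -0.9  0.5] w 0.447
travel [[0.81, -0.46, -0.3], [0.81, -0.46, -0.29]] 
turn [[-0.001, 0.008, -0.009], [-0.002, 0.008, -0.01]] 2
[ 285  222   47   82 3450] rect mm 545.8 -256.1 20.9 43.2 ang 22.6
```

```bash
python3 -c "
from h import *
plan([((.5443,-.2524,.019),22.6)],maxd=.008)"
```

```text
now t 7.38 [ 0.5456 -0.2559  0.0374] yaw 25.3 q [ 0.63  0.65 -0.39  1.87  0.38  0.66  0.46] F [-0.1 -0.5 -0.8] w 0.447
travel [[0.61, -0.0, -0.14], [0.61, 0.0, -0.13], [0.62, 0.0, -0.13]] 
turn [[0.015, 0.005, -0.006], [0.016, 0.005, -0.007], [0.015, 0.006, -0.006]] 3
```

Request:
{"method": "apply_moves", "body": {
  "travel": [
    [0.6, 0, -0.1],
    [0.6, 0, -0.1],
    [0.6, 0, -0.1],
    [0.2, 0, 0]
  ],
  "turn": [
    [0.015, 0.005, -0.006],
    [0.015, 0.005, -0.006],
    [0.015, 0.005, -0.006],
    [0, 0, 0]
  ],
  "grip": [0.55, 0.55, 0.55, 0.55]
}}

```text
t: 7.72
eef_pos: [0.5451, -0.2535, 0.0176]
tool_rot: [0.587, 0.393, 0.587, -0.394]
contact_force: [-10.7, 4.2, 38.3]
gripper_width: 0.449
```

```bash
python3 -c "
from h import *
plan([((.5443,-.2524,.019),22.6)],maxd=.008)"; python3 pin.py
```

```text
now t 7.72 [ 0.5451 -0.2535  0.0176] yaw 22.3 q [ 0.6   0.69 -0.36  1.86  0.38  0.66  0.4 ] F [-10.7   4.2  38.3] w 0.449
travel [[-0.14, -0.03, -0.13]] 
turn [[-0.005, 0.0, 0.001]] 1
[ 282  246   51   89 4308] rect mm 545.9 -256.2 21.0 43.1 ang 22.6
```

Request:
{"method": "apply_moves", "body": {
  "travel": [
    [-0.4, 0, 0],
    [0, 0, 0]
  ],
  "turn": [
    [0, 0, 0],
    [0, 0, 0]
  ],
  "grip": [0.55, 0.55]
}}

```text
t: 7.93
eef_pos: [0.5449, -0.253, 0.0212]
tool_rot: [0.587, 0.393, 0.588, -0.394]
contact_force: [0.7, -0.1, 0.2]
gripper_width: 0.447
```

```bash
python3 -c "
from h import *
plan([((.5443,-.2524,.021),22.6)],maxd=.008)"; python3 pin.py
```

```text
now t 7.93 [ 0.5449 -0.253   0.0212] yaw 22.3 q [ 0.6   0.68 -0.37  1.86  0.37  0.67  0.4 ] F [ 0.7 -0.1  0.2] w 0.447
travel [[0.02, -0.04, -0.08]] 
turn [[-0.005, -0.0, 0.002]] 1
[ 282  243   50   87 4096] rect mm 545.7 -255.9 21.0 43.0 ang 22.6
```

Request:
{"method": "apply_moves", "body": {
  "travel": [
    [0, 0, 0],
    [0, 0, 0],
    [0, 0, 0],
    [0, 0, 0]
  ],
  "turn": [
    [0, 0, 0],
    [0, 0, 0],
    [0, 0, 0],
    [0, 0, 0]
  ],
  "grip": [0.8, 0.8, 0.8, 0.8],
  "newtons": 50
}}

```text
t: 8.32
eef_pos: [0.5444, -0.2527, 0.0201]
tool_rot: [0.586, 0.393, 0.588, -0.395]
contact_force: [-1.7, 0.4, 4.3]
gripper_width: 0.24
```

Request:
{"method": "apply_moves", "body": {
  "travel": [
    [0, 0, 0],
    [-0.5, 0, 0],
    [-2, 0, 0],
    [-3, 0, 0],
    [-3, 0, 0],
    [-3, 0, 0],
    [-2, 0, 0]
  ],
  "turn": [
    [0, 0, 0],
    [0, 0, 0],
    [0, 0, 0],
    [0, 0, 0],
    [0, 0, 0],
    [0, 0, 0],
    [0, 0, 0]
  ],
  "grip": [1, 1, 1, 1, 1, 1, 1]
}}

```text
t: 8.9
eef_pos: [0.5393, -0.2506, 0.1521]
tool_rot: [0.58, 0.392, 0.595, -0.395]
contact_force: [0.3, 0.1, -1.2]
gripper_width: 0.239
```

```bash
python3 -c "
from h import *
a=np.radians(15.7);Y=np.array([-np.sin(a),np.cos(a),0]);col=np.array([.5255,.0865,0])
p=col-.17*Y;p[2]=.162
plan([((p[0],p[1],.2),15.7),(p,15.7)])
print(p)
cv2.imwrite('pics/w4.png',cv2.resize(eyes.read_camera('wrist')[100:,150:480,::-1],None,fx=1.8,fy=1.8))"
```

```text
now t 8.9 [ 0.5393 -0.2506  0.1521] yaw 22.4 q [ 0.67  0.5  -0.45  1.8   0.26  0.92  0.5 ] F [ 0.3  0.1 -1.2] w 0.239
travel [[-0.94, 1.9, -2.98], [-0.95, 1.83, -3.02], [-0.95, 1.77, -3.06], [-0.95, 1.7, -3.09], [-0.96, 1.63, -3.13], [3.8, 0.0, 0.0]] 
turn [[0.023, -0.003, 0.003], [0.023, -0.003, 0.003], [0.023, -0.003, 0.003], [0.023, -0.003, 0.004], [0.024, -0.002, 0.003], [-0.0, -0.0, 0.0]] 6
[ 0.57150208 -0.0771576   0.162     ]
```

View pics/w4.png

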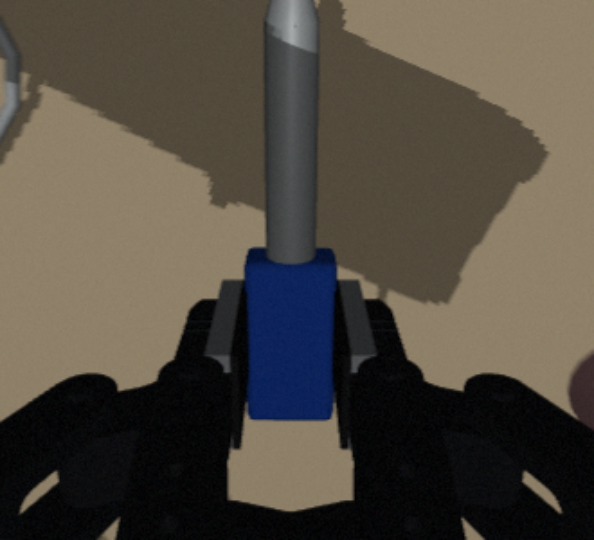

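Request:
{"method": "apply_moves", "body": {
  "travel": [
    [-1, 1.9, -3],
    [-1, 1.8, -3],
    [0, 1.8, -3.1],
    [0, 1.7, -3.1],
    [0, 1.5, -3],
    [0, 0, 0]
  ],
  "turn": [
    [0.023, -0.003, 0.003],
    [0.023, -0.003, 0.003],
    [0.023, -0.003, 0.003],
    [0.023, -0.003, 0.004],
    [0.02, -0.003, 0.003],
    [0, 0, 0]
  ],
  "grip": [1, 1, 1, 1, 1, 1]
}}

```text
t: 9.45
eef_pos: [0.5737, -0.0772, 0.1779]
tool_rot: [0.565, 0.431, 0.557, -0.43]
contact_force: [-0.2, 1.0, -1.1]
gripper_width: 0.24
```

```bash
python3 -c "
from h import *
a=np.radians(15.7);Y=np.array([-np.sin(a),np.cos(a),0]);X=np.array([Y[1],-Y[0],0]);col=np.array([.5255,.0865,0]);Z=np.array([0,0,1.])
p=col-.16*Y;p[2]=.16
plan([(p,15.7)],maxd=.02)
C=cam('wrist');im=shot('wrist','pics/w5.png')
for n,P in (('top',col+.161*Z),('lipL',col-.042*Y-.007*X+.1375*Z),('lipR',col-.042*Y+.007*X+.1375*Z),('c0',col+.012*Z+.075*(X-Y)),('c1',col+.012*Z+.075*(-X-Y))):print(n,proj('wrist',P,C).round(1))
o=status.get_obs();M=quat(o['tool_rot']).as_matrix();
for s in (.084,.018):
  P=o['eef_pos']+M@np.array([.014,0,-s]);print('pin',s,proj('wrist',P,C).round(1))
cv2.imwrite('pics/w5c.png',cv2.resize(im[0:300,150:480],None,fx=2,fy=2,interpolation=2))
im=eyes.read_camera('top');cv2.imwrite('pics/t2.png',im[:,:,::-1])
"
```

```text
now t 9.45 [ 0.5737 -0.0772  0.1779] yaw 15.0 q [ 0.39  0.44 -0.47  1.84  0.25  0.91  0.07] F [-0.2  1.  -1.1] w 0.24
travel [[0.89, -0.12, -0.54], [0.89, -0.11, -0.53]] 
turn [[-0.006, 0.004, -0.004], [-0.007, 0.003, -0.004]] 2
top [[ 291.9 -225.4]]
lipL [[280.4 -35.9]]
lipR [[314.8 -36.3]]
c0 [[398.9  69.2]]
c1 [[207.5  71.8]]
pin 0.084 [[303.6  87.6]]
pin 0.018 [[304.4 246.6]]
```

View pics/w5c.png

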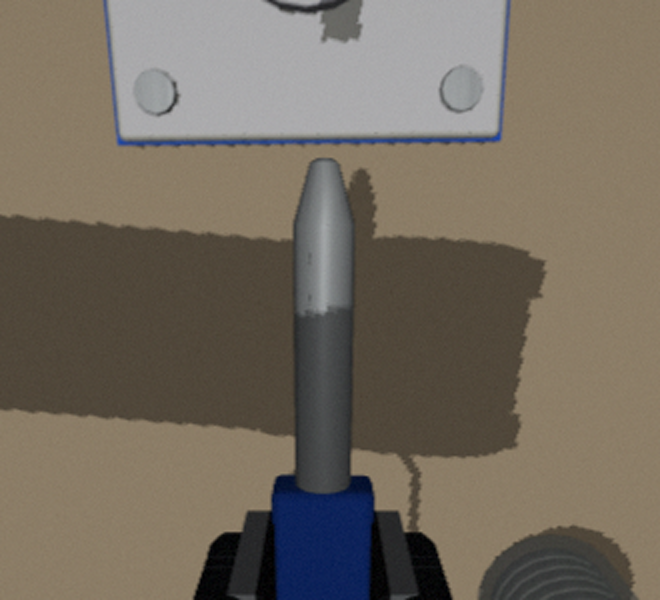

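```bash
python3 -c "
from h import *
im=cv2.imread('pics/w5.png').astype(float)
# saturation-like: tan counter r-b large, steel ~0
d=cv2.GaussianBlur(im[:,:,2]-im[:,:,0],(0,0),.7)
for s in (.025,.04,.055,.07):
  z=.9525*.138+.3044*(.079-s); y=-.3044*.138+.9525*(.079-s); r=206.56+344*y/z
  row=d[int(round(r))-2:int(round(r))+3].mean(0)
  bg=(row[270:285].mean()+row[340:352].mean())/2; fg=row[308:316].mean();t=(bg+fg)/2
  x=np.arange(285,340);m=row[285:340]
  i=np.where(m<t)[0];l=i[0];rr=i[-1]
  xl=x[l]-(t-m[l])/(m[l-1]-m[l]);xr=x[rr]+(t-m[rr])/(m[rr+1]-m[rr])
  print(s,round(r),'bg',bg.round(1),'fg',fg.round(1),'w',round(xr-xl,2),'mid',round((xl+xr)/2,1),'pred w',round(344.07*.012/z,2))
plan([((.5718,-.0665,.16),15.7)],maxd=.02)
"
```

```text
0.025 228 bg 34.6 fg -2.3 w 27.39 mid 311.0 pred w 27.92
0.04 195 bg 21.9 fg -2.5 w 28.81 mid 311.3 pred w 28.81
0.055 159 bg 22.0 fg -2.8 w 29.59 mid 311.4 pred w 29.76
0.07 121 bg 22.9 fg -4.3 w 30.44 mid 311.6 pred w 30.77
now t 9.55 [ 0.5726 -0.0841  0.1773] yaw 14.7 q [ 0.4   0.44 -0.46  1.84  0.25  0.91  0.07] F [-0.4 -0.8 -1.8] w 0.24
travel [[0.85, 0.18, -0.87], [0.86, 0.19, -0.87]] 
turn [[-0.009, 0.005, -0.002], [-0.009, 0.006, -0.003]] 2
```

```bash
cat >> h.py <<'E'
a0=np.radians(15.7);Y=np.array([-np.sin(a0),np.cos(a0),0]);X=np.array([Y[1],-Y[0],0]);col=np.array([.5259,.0866,0])
def P(along,lat=0,z=.159): return col+along*Y+lat*X+np.array([0,0,z])
def where():
    o=status.get_obs();d=np.array(o["eef_pos"])-col;print("along",(d@Y).round(4),"lat",(d@X).round(4),"z",d[2].round(4))
E
python3 -c "
from h import *
where();plan([(P(-.15),15.7),(P(-.115),15.7)],maxd=.015)"
```

```text
along -0.177 lat -0.0012 z 0.1773
now t 9.55 [ 0.5726 -0.0841  0.1773] yaw 14.7 q [ 0.4   0.44 -0.46  1.84  0.25  0.91  0.07] F [-0.4 -0.8 -1.8] w 0.24
travel [[0.6, 0.02, -0.91], [0.6, 0.03, -0.9], [0.61, 0.04, -0.91], [-0.0, -0.0, -1.17], [-0.0, -0.0, -1.16], [-0.0, -0.0, -1.17]] 
turn [[-0.006, 0.004, -0.002], [-0.006, 0.003, -0.001], [-0.006, 0.004, -0.002], [0.0, -0.0, 0.0], [0.0, -0.0, 0.0], [0.0, -0.0, 0.0]] 6
```

Request:
{"method": "apply_moves", "body": {
  "travel": [
    [0.6, 0, -0.9],
    [0.6, 0, -0.9],
    [0.6, 0, -0.9],
    [0, 0, -1.2],
    [0, 0, -1.2],
    [0, 0, -0.6],
    [0, 0, 0]
  ],
  "turn": [
    [-0.006, 0.004, -0.002],
    [-0.006, 0.003, -0.001],
    [-0.006, 0.004, -0.002],
    [0, 0, 0],
    [0, 0, 0],
    [0, 0, 0],
    [0, 0, 0]
  ],
  "grip": [1, 1, 1, 1, 1, 1, 1]
}}

```text
t: 10.13
eef_pos: [0.5534, -0.0302, 0.1544]
tool_rot: [0.56, 0.427, 0.564, -0.43]
contact_force: [1.1, -1.0, 0.1]
gripper_width: 0.241
```

```bash
python3 -c "
from h import *
where();plan([(P(-.112),15.7)],maxd=.01)
C=cam('wrist');im=shot('wrist','pics/w6.png')
cv2.imwrite('pics/w6c.png',cv2.resize(im[0:240,190:430],None,fx=2.5,fy=2.5,interpolation=2))
for n,z,al,la in(('lipL',.1375,-.042,-.007),('lipR',.1375,-.042,.007),('hubfront',.154,-.022,0)):print(n,proj('wrist',P(al,la,z),C).round(1))
"
```

```text
along -0.1199 lat -0.0051 z 0.1544
now t 10.13 [ 0.5534 -0.0302  0.1544] yaw 15.3 q [ 0.32  0.44 -0.48  1.9   0.26  0.87 -0.02] F [ 1.1 -1.   0.1] w 0.241
travel [[-0.23, 0.25, -0.4], [-0.23, 0.26, -0.39]] 
turn [[-0.003, -0.001, 0.004], [-0.003, -0.0, 0.003]] 2
lipL [[301.6  95.3]]
lipR [[337.5  95.1]]
hubfront [[320.5  30.6]]
```

View pics/w6c.png

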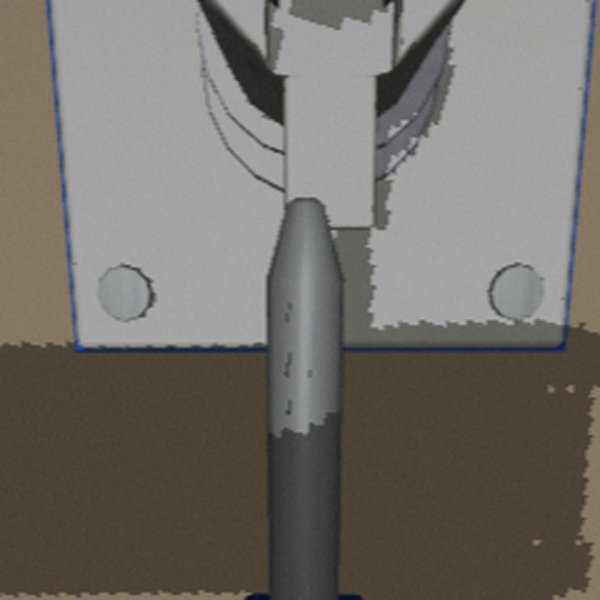

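```bash
cat >> h.py <<'E'
a0=np.radians(15.3);Y=np.array([-np.sin(a0),np.cos(a0),0]);X=np.array([Y[1],-Y[0],0])
col=np.array([.5534,-.0302,0])+.0042*X+.1210*Y
E
python3 -c "
from h import *
print(col);where();plan([(P(-.115),15.3)],maxd=.01)"
```

```text
[0.5255225  0.08761971 0.        ]
along -0.1215 lat -0.0041 z 0.1545
now t 10.18 [ 0.5536 -0.0306  0.1545] yaw 15.3 q [ 0.32  0.44 -0.48  1.9   0.26  0.87 -0.02] F [ 0.4  0.6 -0.6] w 0.242
travel [[-0.45, 0.41, -0.65]] 
turn [[0.001, -0.001, 0.007]] 1
```

Request:
{"method": "apply_moves", "body": {
  "travel": [
    [-0.45, 0.4, 0],
    [-0.1, 0.1, -0.4],
    [0, 0, -0.3]
  ],
  "turn": [
    [0, 0, 0.004],
    [0, 0, 0.003],
    [0, 0, 0]
  ],
  "grip": [1, 1, 1]
}}

```text
t: 10.43
eef_pos: [0.5577, -0.0235, 0.1611]
tool_rot: [0.562, 0.43, 0.561, -0.429]
contact_force: [0.5, -0.7, -1.1]
gripper_width: 0.238
```

```bash
python3 -c "
from h import *
where();plan([(P(-.10),15.3),(P(-.08),15.3)],maxd=.01)"
```

```text
along -0.1156 lat 0.0018 z 0.1611
now t 10.43 [ 0.5577 -0.0235  0.1611] yaw 15.2 q [ 0.31  0.43 -0.48  1.9   0.26  0.87 -0.03] F [ 0.5 -0.7 -1.1] w 0.238
travel [[0.11, -0.09, -0.78], [0.1, -0.09, -0.78], [-0.0, 0.0, -0.67], [-0.0, 0.0, -0.67], [-0.0, 0.0, -0.66]] 
turn [[-0.001, 0.0, -0.001], [-0.0, 0.0, -0.001], [-0.0, 0.0, 0.0], [-0.0, 0.0, 0.0], [-0.0, 0.0, 0.0]] 5
```

Request:
{"method": "apply_moves", "body": {
  "travel": [
    [0.15, -0.15, -0.4],
    [0, 0, -0.4],
    [0, 0, 0]
  ],
  "turn": [
    [0, 0, 0],
    [0, 0, 0],
    [0, 0, 0]
  ],
  "grip": [1, 1, 1]
}}

```text
t: 10.68
eef_pos: [0.5543, -0.0152, 0.1601]
tool_rot: [0.563, 0.43, 0.561, -0.429]
contact_force: [-0.4, 0.6, -0.8]
gripper_width: 0.24
```

```bash
python3 -c "
from h import *
where();plan([(P(-.085),15.3)],maxd=.01)
im=eyes.read_camera('wrist')[:,:,::-1];cv2.imwrite('pics/w7.png',cv2.resize(im[0:240,190:430],None,fx=2.5,fy=2.5,interpolation=2));where()"
```

```text
along -0.1068 lat 0.0007 z 0.1601
now t 10.68 [ 0.5543 -0.0152  0.1601] yaw 15.2 q [ 0.3   0.43 -0.49  1.91  0.26  0.86 -0.05] F [-0.4  0.6 -0.8] w 0.24
travel [[0.04, -0.02, -0.73], [0.03, -0.02, -0.72], [0.04, -0.03, -0.73]] 
turn [[-0.001, 0.0, -0.001], [-0.0, 0.0, -0.001], [-0.001, 0.0, -0.001]] 3
along -0.1072 lat 0.0005 z 0.16
```

View pics/w7.png

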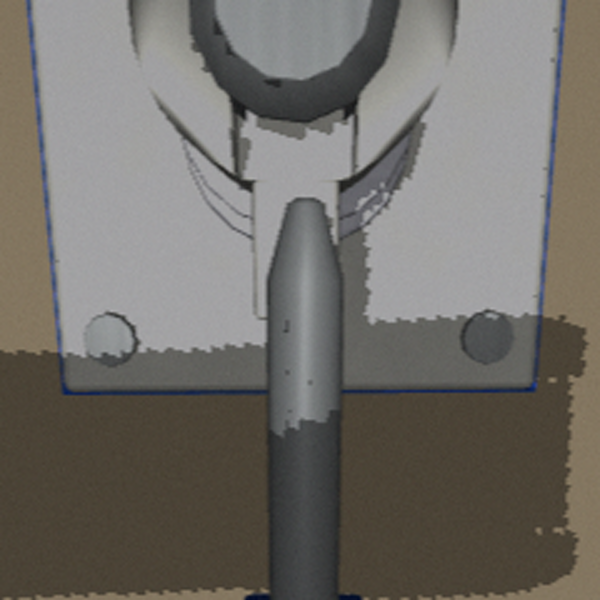

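Request:
{"method": "apply_moves", "body": {
  "travel": [
    [0.1, -0.12, -0.2],
    [0, -0.05, -0.4],
    [0, 0, -0.6],
    [0, 0, -0.4]
  ],
  "turn": [
    [0, 0, 0],
    [0, 0, 0],
    [0, 0, 0],
    [0, 0, 0]
  ],
  "grip": [1, 1, 1, 1]
}}

```text
t: 11.07
eef_pos: [0.5478, -0.001, 0.1584]
tool_rot: [0.562, 0.431, 0.56, -0.43]
contact_force: [0.2, 0.4, -1.0]
gripper_width: 0.241
```

```bash
python3 -c "
from h import *
where();plan([(P(-.06,-.0009,.159),15.3)],maxd=.01)"
```

```text
along -0.0914 lat -0.0019 z 0.1584
now t 11.07 [ 0.5478 -0.001   0.1584] yaw 15.1 q [ 0.28  0.42 -0.49  1.92  0.26  0.86 -0.08] F [ 0.2  0.4 -1. ] w 0.241
travel [[-0.01, 0.02, -0.78], [-0.02, 0.02, -0.79], [-0.01, 0.02, -0.78], [-0.02, 0.03, -0.79]] 
turn [[-0.001, 0.0, -0.001], [-0.001, 0.0, -0.0], [-0.001, 0.001, -0.001], [-0.001, 0.0, -0.0]] 4
```

Request:
{"method": "apply_moves", "body": {
  "travel": [
    [0, 0.08, -0.5],
    [-0.05, 0.02, -0.7],
    [0, 0, -0.7],
    [0, 0, -0.6]
  ],
  "turn": [
    [-0.002, 0, 0],
    [-0.002, 0, 0],
    [0, 0, 0],
    [0, 0, 0]
  ],
  "grip": [1, 1, 1, 1]
}}

```text
t: 11.4
eef_pos: [0.5416, 0.026, 0.159]
tool_rot: [0.563, 0.429, 0.561, -0.429]
contact_force: [-0.4, 0.2, -0.5]
gripper_width: 0.237
```

```bash
python3 -c "
from h import *
where();plan([(P(-.045,-.0009,.159),15.3)],maxd=.01)"
```

```text
along -0.0636 lat -0.0008 z 0.159
now t 11.4 [0.5416 0.026  0.159 ] yaw 15.3 q [ 0.24  0.41 -0.5   1.93  0.26  0.85 -0.13] F [-0.4  0.2 -0.5] w 0.237
travel [[-0.0, -0.01, -0.93], [-0.0, -0.0, -0.93]] 
turn [[0.0, 0.001, -0.001], [0.0, 0.0, -0.001]] 2
```

Request:
{"method": "apply_moves", "body": {
  "travel": [
    [0, 0, -0.7],
    [0, 0, -0.6],
    [0, 0, -0.5],
    [0, 0, -0.4]
  ],
  "turn": [
    [0, 0, 0],
    [0, 0, 0],
    [0, 0, 0],
    [0, 0, 0]
  ],
  "grip": [1, 1, 1, 1]
}}

```text
t: 11.73
eef_pos: [0.5349, 0.0511, 0.1591]
tool_rot: [0.563, 0.429, 0.562, -0.428]
contact_force: [0.1, 0.1, -1.2]
gripper_width: 0.24
```

```bash
python3 -c "
from h import *
where();plan([(P(-.040,-.0009,.159),15.3)],maxd=.01)"
```

```text
along -0.0377 lat -0.0006 z 0.1591
now t 11.73 [0.5349 0.0511 0.1591] yaw 15.4 q [ 0.2   0.41 -0.51  1.95  0.26  0.85 -0.18] F [ 0.1  0.1 -1.2] w 0.24
travel [[0.01, -0.03, 0.23]] 
turn [[0.002, 0.001, -0.003]] 1
```

Request:
{"method": "apply_moves", "body": {
  "travel": [
    [0, 0, -0.2],
    [0, 0, -0.3],
    [0, 0, -0.3]
  ],
  "turn": [
    [0, 0, 0],
    [0, 0, 0],
    [0, 0, 0]
  ],
  "grip": [1, 1, 1]
}}

```text
t: 11.98
eef_pos: [0.5345, 0.0519, 0.1593]
tool_rot: [0.565, 0.428, 0.558, -0.431]
contact_force: [3.2, -5.3, -0.8]
gripper_width: 0.239
```

```bash
python3 -c "
from h import *
where();print(status.get_obs()['contact_force'])
im=eyes.read_camera('wrist')[:,:,::-1];cv2.imwrite('pics/w8.png',cv2.resize(im[0:300,150:470],None,fx=2,fy=2,interpolation=2));where()"
```

```text
along -0.0368 lat -0.0007 z 0.1593
[ 3.2203578  -5.33127579 -0.83446408]
along -0.0368 lat -0.0007 z 0.1593
```

View pics/w8.png

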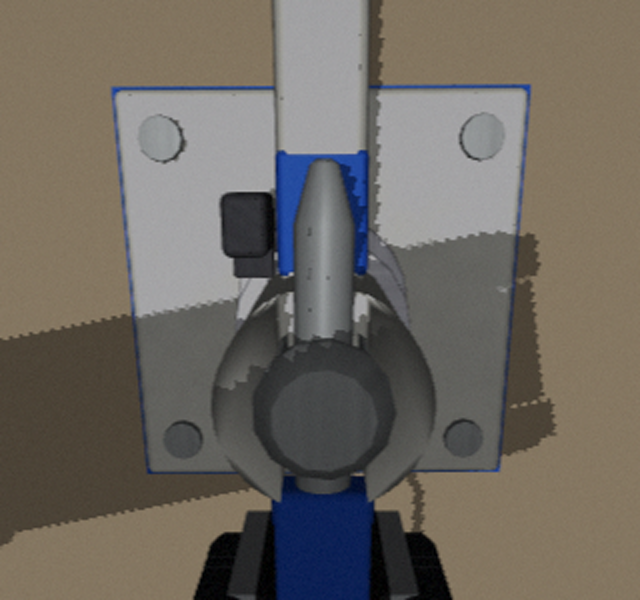

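Picture: the shank is through the post with its tip at (323,165), the tab shoulder meets the hub at (322,480), and the arm bar rests against its stop block at (247,225). The push met 6 N. Now I release the pin and rise.

Request:
{"method": "apply_moves", "body": {
  "travel": [
    [0, 0, 0],
    [0, 0, 0],
    [0, 0, 0],
    [-1, 0, 0],
    [-3, 0, 0],
    [-4, 0, 0],
    [-4, 0, 0],
    [-2, 0, 0]
  ],
  "turn": [
    [0, 0, 0],
    [0, 0, 0],
    [0, 0, 0],
    [0, 0, 0],
    [0, 0, 0],
    [0, 0, 0],
    [0, 0, 0],
    [0, 0, 0]
  ],
  "grip": [0.6, 0.6, 0.6, 0.6, 0.6, 0.6, 0.6, 0.6]
}}

```text
t: 12.7
eef_pos: [0.5304, 0.0543, 0.3021]
tool_rot: [0.562, 0.425, 0.562, -0.433]
contact_force: [0.6, 0.1, 0.1]
gripper_width: 0.403
```

```bash
python3 -c "
from h import *
where();plan([(P(-.147,0,.27),105.3)])"
```

```text
along -0.0334 lat -0.0041 z 0.3021
now t 12.7 [0.5304 0.0543 0.3021] yaw 15.3 q [ 0.24  0.25 -0.55  1.8   0.15  1.15 -0.09] F [0.6 0.1 0.1] w 0.403
travel [[0.24, 0.03, 0.81], [0.23, -0.06, 0.81], [0.24, -0.15, 0.8], [0.23, -0.24, 0.77], [0.23, -0.32, 0.74], [0.23, -0.4, 0.7], [0.23, -0.48, 0.65], [0.24, -0.55, 0.6]] 
turn [[-0.112, -0.0, 0.001], [-0.112, -0.0, 0.001], [-0.112, -0.0, 0.001], [-0.112, -0.0, 0.001], [-0.112, -0.0, 0.001], [-0.112, -0.0, 0.001], [-0.112, -0.0, 0.001], [-0.112, -0.0, 0.001]] 8
travel [[0.23, -0.62, 0.53], [0.23, -0.67, 0.46], [0.23, -0.72, 0.38], [0.23, -0.76, 0.29], [0.24, -0.78, 0.21], [0.23, -0.8, 0.12]] 
turn [[-0.112, 0.0, 0.001], [-0.113, 0.0, 0.001], [-0.112, 0.0, 0.001], [-0.113, 0.0, 0.0], [-0.112, 0.0, 0.001], [-0.113, 0.0, 0.0]] 6
```

Request:
{"method": "apply_moves", "body": {
  "travel": [
    [0.2, 0, 0.8],
    [0.2, 0, 0.8],
    [0.2, -0.1, 0.8],
    [0.2, -0.2, 0.8],
    [0.2, -0.3, 0.7],
    [0.2, -0.4, 0.7],
    [0.2, -0.5, 0.7],
    [0.2, -0.6, 0.6]
  ],
  "turn": [
    [-0.112, 0, 0.001],
    [-0.112, 0, 0.001],
    [-0.112, 0, 0.001],
    [-0.112, 0, 0.001],
    [-0.112, 0, 0.001],
    [-0.112, 0, 0.001],
    [-0.112, 0, 0.001],
    [-0.112, 0, 0.001]
  ],
  "grip": [0.6, 0.6, 0.6, 0.6, 0.6, 0.6, 0.6, 0.6]
}}

```text
t: 13.37
eef_pos: [0.5561, -0.0001, 0.3039]
tool_rot: [0.704, 0.127, 0.688, -0.124]
contact_force: [-0.3, -0.2, -0.4]
gripper_width: 0.402
```

Request:
{"method": "apply_moves", "body": {
  "travel": [
    [0.2, -0.6, 0.5],
    [0.2, -0.7, 0.5],
    [0.2, -0.7, 0.4],
    [0.2, -0.8, 0.3],
    [0.2, -0.8, 0.2],
    [0.2, -0.8, 0.1],
    [0, 0, 0]
  ],
  "turn": [
    [-0.112, 0, 0.001],
    [-0.112, 0, 0.001],
    [-0.112, 0, 0.001],
    [-0.112, 0, 0.001],
    [-0.112, 0, 0.001],
    [-0.112, 0, 0.001],
    [0, 0, 0]
  ],
  "grip": [0.6, 0.6, 0.6, 0.6, 0.6, 0.6, 0.6]
}}

```text
t: 13.95
eef_pos: [0.5749, -0.0465, 0.2977]
tool_rot: [0.706, -0.124, 0.686, 0.127]
contact_force: [-0.1, -0.3, -0.5]
gripper_width: 0.399
```

```bash
python3 -c "
from h import *
where();plan([(P(-.147,0,.18),105.3)])
C=cam('wrist');im=shot('wrist','pics/w9.png')
for n,q in(('bar',P(-.147,0,.152)),('barL',P(-.147,-.012,.152)),('hinge',P(-.057,0,.1435)),('tabfront',P(-.019,0,.1495)),('post',P(.0016,0,.161))):print(n,proj('wrist',q,C).round(1))
cv2.imwrite('pics/w9.png',im)
"
```

```text
along -0.1424 lat 0.0122 z 0.2977
now t 13.95 [ 0.5749 -0.0465  0.2977] yaw 110.5 q [ 0.58  0.35 -0.77  1.72  0.26  1.15  1.67] F [-0.1 -0.3 -0.5] w 0.399
travel [[3.91, -0.11, -0.53], [3.92, -0.12, -0.49], [3.92, -0.14, -0.45]] 
turn [[0.03, 0.009, 0.0], [0.03, 0.01, 0.0], [0.03, 0.009, 0.001]] 3
bar [[307.9 175.3]]
barL [[309.2 160.6]]
hinge [[416.1 182.4]]
tabfront [[464.2 188.4]]
post [[496.1 194.8]]
```

View pics/w9.png

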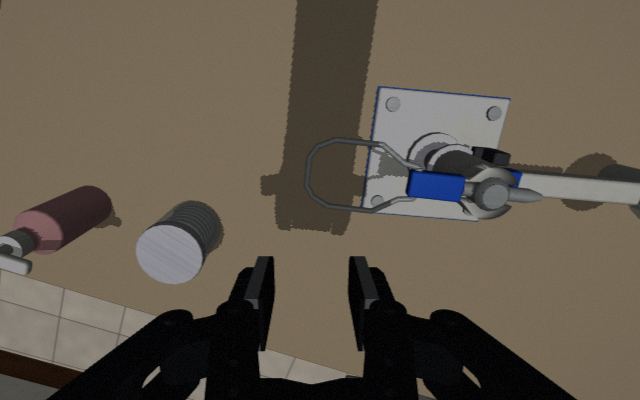

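The bail is folded back. Its end bar is at (308,175) and the tab at (437,185), which matches the predicted bar position to about 1 px. Descending to it.

Request:
{"method": "apply_moves", "body": {
  "travel": [
    [3.9, -0.1, -0.5],
    [3.7, -0.1, -0.5],
    [3, -0.1, -0.4],
    [0, 0, 0],
    [0, 0, 0]
  ],
  "turn": [
    [0.03, 0.009, 0],
    [0.03, 0.009, 0],
    [0.03, 0.009, 0],
    [0, 0, 0],
    [0, 0, 0]
  ],
  "grip": [0.6, 0.6, 0.6, 0.6, 0.6]
}}

```text
t: 14.42
eef_pos: [0.5669, -0.0474, 0.1949]
tool_rot: [0.705, -0.086, 0.698, 0.086]
contact_force: [0.7, -0.0, 0.4]
gripper_width: 0.397
```

```bash
cat > bar.py <<'E'
from h import *
where();plan([(P(-.147,0,.163),105.3)],maxd=.015)
C=cam('wrist');im=shot('wrist','pics/w10.png')
pb=proj('wrist',P(-.147,0,.152),C)[0];print('pred bar',pb.round(1))
d=im.astype(float);d=cv2.GaussianBlur(d[:,:,2]-d[:,:,0],(0,0),.7)
r=int(pb[1]);x0=int(pb[0])
print(d[r-2:r+3,x0-30:x0+31].mean(0).round(0).astype(int).tolist())
E
python3 bar.py
```

```text
along -0.1411 lat 0.0043 z 0.1949
now t 14.42 [ 0.5669 -0.0474  0.1949] yaw 103.9 q [ 0.52  0.45 -0.7   1.84  0.34  0.97  1.49] F [ 0.7 -0.   0.4] w 0.397
travel [[1.06, -0.2, -0.15], [1.06, -0.2, -0.15], [1.07, -0.19, -0.14]] 
turn [[-0.008, 0.003, 0.0], [-0.008, 0.004, 0.0], [-0.008, 0.003, 0.001]] 3
pred bar [300.7 240.1]
[33, 30, 24, 21, 21, 20, 20, 20, 20, 20, 20, 20, 21, 21, 21, 21, 21, 20, 20, 20, 20, 21, 21, 21, 20, 20, 16, 7, 0, -1, -2, -2, -2, -1, 4, 13, 20, 21, 21, 21, 21, 21, 21, 21, 21, 20, 20, 21, 21, 21, 21, 21, 21, 21, 20, 20, 21, 20, 21, 21, 21]
```

Request:
{"method": "apply_moves", "body": {
  "travel": [
    [1.1, -0.3, -0.2],
    [1.1, -0.2, -0.1],
    [0.9, -0.1, -0.1],
    [0, 0, 0],
    [0, 0, 0]
  ],
  "turn": [
    [-0.008, 0.003, 0],
    [-0.008, 0.003, 0],
    [-0.008, 0.003, 0],
    [0, 0, 0],
    [0, 0, 0]
  ],
  "grip": [0.6, 0.6, 0.6, 0.6, 0.6]
}}

```text
t: 14.88
eef_pos: [0.5685, -0.0538, 0.1676]
tool_rot: [0.704, -0.096, 0.697, 0.094]
contact_force: [-0.0, 0.3, 0.1]
gripper_width: 0.399
```

```bash
python3 bar.py
```

```text
along -0.1477 lat 0.0041 z 0.1676
now t 14.88 [ 0.5685 -0.0538  0.1676] yaw 105.5 q [ 0.51  0.48 -0.69  1.86  0.38  0.92  1.49] F [-0.   0.3  0.1] w 0.399
travel [[0.46, 0.07, -0.42]] 
turn [[0.003, 0.01, 0.005]] 1
pred bar [313.9 264.9]
[21, 21, 21, 21, 20, 20, 21, 21, 20, 21, 21, 21, 20, 21, 21, 21, 21, 20, 20, 21, 21, 21, 21, 19, 14, 5, 0, -2, -3, -3, -2, -2, -1, 3, 12, 19, 21, 21, 21, 21, 21, 20, 20, 21, 21, 21, 21, 21, 21, 21, 21, 21, 21, 21, 20, 20, 21, 20, 20, 20, 20]
```

Request:
{"method": "apply_moves", "body": {
  "travel": [
    [0.4, 0, -0.3],
    [0.1, 0, -0.1],
    [0, 0, 0],
    [0, 0, 0],
    [0, 0, 0],
    [0, 0, 0],
    [0, 0, 0]
  ],
  "turn": [
    [0.003, 0.01, 0.005],
    [0, 0, 0],
    [0, 0, 0],
    [0, 0, 0],
    [0, 0, 0],
    [0, 0, 0],
    [0, 0, 0]
  ],
  "grip": [0.7, 0.8, 0.9, 1, 1, 1, 1],
  "newtons": 20
}}

```text
t: 15.52
eef_pos: [0.5649, -0.055, 0.1633]
tool_rot: [0.701, -0.093, 0.701, 0.094]
contact_force: [0.1, -0.1, 0.1]
gripper_width: 0.002
```

```bash
cat > arc.py <<'E'
from h import *
import sys
o=status.get_obs();d=np.array(o["eef_pos"])-col;al=d@Y;hz=.1435;ha=-.057
zo=float(sys.argv[1]); r=np.hypot(al-ha,d[2]-zo-hz);th=np.arctan2(d[2]-zo-hz,al-ha)
where();print("r",r.round(4),"theta",th.round(3))
pts=[(P(ha+.09*np.cos(t),0,hz+.09*np.sin(t)+zo),105.3) for t in [float(s) for s in sys.argv[2:]]]
plan(pts,maxd=.05)
E
python3 arc.py .011 2.85 2.65 2.45 2.25 2.05 1.85 1.65 1.45
```

```text
along -0.1479 lat 0.0004 z 0.1633
r 0.0914 theta 3.045
now t 15.52 [ 0.5649 -0.055   0.1633] yaw 105.2 q [ 0.52  0.49 -0.68  1.86  0.38  0.92  1.49] F [ 0.1 -0.1  0.1] w 0.002
travel [[-1.7, 0.47, -0.04], [-1.66, 0.69, -0.0], [-1.5, 1.0, -0.0], [-1.26, 1.28, -0.0], [-0.98, 1.51, -0.0], [-0.67, 1.67, -0.0], [-0.31, 1.76, -0.0], [0.03, 1.8, -0.0]] 
turn [[-0.001, 0.001, -0.0], [-0.0, -0.0, -0.0], [-0.0, -0.0, -0.0], [-0.0, -0.0, -0.0], [-0.0, -0.0, -0.0], [-0.0, -0.0, -0.0], [-0.0, -0.0, -0.0], [-0.0, -0.0, -0.0]] 8
```

Request:
{"method": "apply_moves", "body": {
  "travel": [
    [-0.3, 0, 0],
    [0, 0, 0],
    [0, 0, 0],
    [0, 0, 0]
  ],
  "turn": [
    [0, 0, 0],
    [0, 0, 0],
    [0, 0, 0],
    [0, 0, 0]
  ],
  "grip": [0.6, 0.6, 0.6, 0.6]
}}

```text
t: 15.85
eef_pos: [0.5652, -0.0548, 0.167]
tool_rot: [0.701, -0.094, 0.7, 0.094]
contact_force: [-0.2, 0.4, 0.0]
gripper_width: 0.396
```

```bash
sed -i 's/,.152/,.138/; s/,.163/,.147/' bar.py; python3 bar.py
python3 - <<'E'
import cv2
im=cv2.imread('pics/w10.png');cv2.imwrite('pics/w10c.png',im)
E
```

```text
along -0.1479 lat 0.0007 z 0.167
now t 15.85 [ 0.5652 -0.0548  0.167 ] yaw 105.2 q [ 0.52  0.48 -0.69  1.86  0.38  0.93  1.5 ] F [-0.2  0.4  0. ] w 0.396
travel [[1.0, 0.04, -0.03], [1.0, 0.05, -0.04]] 
turn [[-0.001, 0.001, -0.0], [-0.0, 0.0, -0.0]] 2
pred bar [313.8 258.7]
[21, 20, 21, 20, 21, 21, 21, 21, 21, 21, 21, 20, 20, 21, 21, 20, 21, 21, 21, 21, 21, 20, 20, 20, 16, 7, -1, -2, -2, -2, -2, -3, -2, 1, 10, 18, 21, 21, 21, 21, 20, 20, 21, 21, 21, 21, 21, 21, 20, 21, 21, 21, 21, 21, 21, 21, 21, 21, 21, 21, 20]
```

View pics/w10c.png

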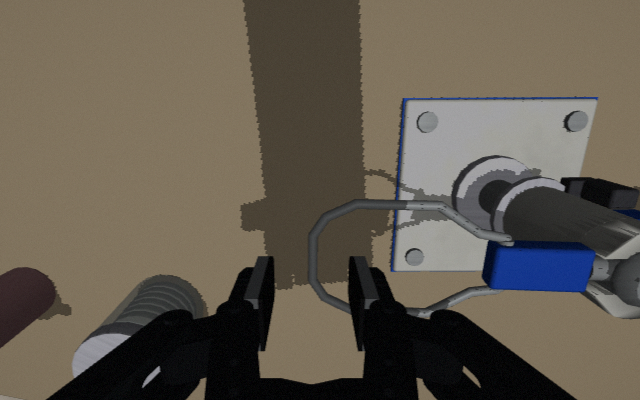

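Request:
{"method": "apply_moves", "body": {
  "travel": [
    [0.9, 0, 0],
    [0.9, 0, 0],
    [0.2, 0, 0],
    [0, 0, 0],
    [0, 0, 0],
    [0, 0, 0],
    [0, 0, 0],
    [0, 0, 0]
  ],
  "turn": [
    [0, 0, 0],
    [0, 0, 0],
    [0, 0, 0],
    [0, 0, 0],
    [0, 0, 0],
    [0, 0, 0],
    [0, 0, 0],
    [0, 0, 0]
  ],
  "grip": [0.6, 0.6, 0.6, 0.8, 0.9, 1, 1, 1]
}}

```text
t: 16.57
eef_pos: [0.5647, -0.0548, 0.1438]
tool_rot: [0.701, -0.093, 0.701, 0.094]
contact_force: [-0.0, -0.1, -0.4]
gripper_width: 0.041
```

```bash
python3 arc.py .010 2.95 2.75 2.55 2.35 2.15 1.95 1.75 1.55
```

```text
along -0.1477 lat 0.0002 z 0.1438
r 0.0912 theta -3.035
now t 16.57 [ 0.5647 -0.0548  0.1438] yaw 105.2 q [ 0.5   0.51 -0.67  1.88  0.4   0.89  1.47] F [-0.  -0.1 -0.4] w 0.041
travel [[-2.68, 0.23, -0.02], [-1.73, 0.52, 0.0], [-1.58, 0.85, -0.0], [-1.38, 1.14, -0.0], [-1.13, 1.4, -0.0], [-0.83, 1.6, -0.0], [-0.5, 1.72, -0.0], [-0.14, 1.8, -0.0]] 
turn [[-0.001, -0.0, -0.001], [-0.0, -0.0, -0.0], [-0.0, -0.0, -0.0], [-0.0, -0.0, -0.0], [-0.0, -0.0, -0.0], [-0.0, -0.0, -0.0], [-0.0, -0.0, -0.0], [-0.0, -0.0, -0.0]] 8
```

```bash
sed -i 's/hz=.1435/hz=.1415/' arc.py; python3 arc.py .006 2.95 2.77 2.6 2.43 2.26 2.1 
```

```text
along -0.1477 lat 0.0002 z 0.1438
r 0.0907 theta -3.101
now t 16.57 [ 0.5647 -0.0548  0.1438] yaw 105.2 q [ 0.5   0.51 -0.67  1.88  0.4   0.89  1.47] F [-0.  -0.1 -0.4] w 0.041
travel [[-2.08, 0.23, -0.02], [-1.56, 0.45, 0.0], [-1.37, 0.68, 0.0], [-1.24, 0.89, -0.0], [-1.07, 1.09, -0.0], [-0.82, 1.18, -0.0]] 
turn [[-0.001, -0.0, -0.001], [-0.0, -0.0, -0.0], [-0.0, -0.0, -0.0], [-0.0, -0.0, -0.0], [-0.0, -0.0, -0.0], [-0.0, -0.0, -0.0]] 6
```

Request:
{"method": "apply_moves", "body": {
  "travel": [
    [-1, 0, 0],
    [-1, 0.2, 0],
    [-1.4, 0.4, 0],
    [-1.3, 0.6, 0]
  ],
  "turn": [
    [0, 0, 0],
    [0, 0, 0],
    [0, 0, 0],
    [0, 0, 0]
  ],
  "grip": [1, 1, 1, 1]
}}

```text
t: 16.9
eef_pos: [0.5609, -0.0462, 0.1926]
tool_rot: [0.7, -0.093, 0.702, 0.092]
contact_force: [0.3, -1.1, -0.5]
gripper_width: 0.04
```

```bash
python3 arc.py .006 2.4 2.2 2 1.8 1.6 1.4 1.2 1.0
```

```text
along -0.1384 lat -0.0011 z 0.1926
r 0.093 theta 2.636
now t 16.9 [ 0.5609 -0.0462  0.1926] yaw 105.1 q [ 0.52  0.45 -0.7   1.85  0.35  0.98  1.5 ] F [ 0.3 -1.1 -0.5] w 0.04
travel [[-1.57, 1.5, 0.1], [-1.2, 1.34, 0.0], [-0.91, 1.55, 0.0], [-0.58, 1.7, -0.0], [-0.23, 1.79, -0.0], [0.13, 1.79, -0.0], [0.48, 1.73, -0.0], [0.82, 1.6, -0.0]] 
turn [[-0.004, -0.003, 0.001], [-0.0, -0.0, -0.0], [-0.0, -0.0, -0.0], [-0.0, -0.0, -0.0], [-0.0, -0.0, -0.0], [-0.0, -0.0, -0.0], [-0.0, -0.0, -0.0], [-0.0, -0.0, -0.0]] 8
```

Request:
{"method": "apply_moves", "body": {
  "travel": [
    [-1, 1.3, 0],
    [-1.2, 1.4, 0.1],
    [-0.9, 1.5, 0],
    [-0.6, 1.7, 0]
  ],
  "turn": [
    [0, 0, 0],
    [0, 0, 0],
    [0, 0, 0],
    [0, 0, 0]
  ],
  "grip": [1, 1, 1, 1]
}}

```text
t: 17.23
eef_pos: [0.5488, 0.0085, 0.2382]
tool_rot: [0.703, -0.093, 0.7, 0.086]
contact_force: [0.4, -1.1, 0.6]
gripper_width: 0.042
```

```bash
python3 arc.py .006 1.6 1.4 1.2 1.0 .8
```

```text
along -0.0825 lat 0.0015 z 0.2382
r 0.0942 theta 1.844
now t 17.23 [0.5488 0.0085 0.2382] yaw 104.6 q [ 0.46  0.37 -0.74  1.84  0.3   1.04  1.42] F [ 0.4 -1.1  0.6] w 0.042
travel [[0.05, 2.28, -0.18], [0.12, 1.79, -0.0], [0.49, 1.74, -0.0], [0.81, 1.6, -0.0], [1.12, 1.4, -0.0]] 
turn [[-0.012, 0.003, 0.011], [-0.0, -0.0, -0.0], [-0.0, -0.0, -0.0], [-0.0, -0.0, -0.0], [-0.0, -0.0, -0.0]] 5
```

Request:
{"method": "apply_moves", "body": {
  "travel": [
    [0.1, 1.9, -0.1],
    [0.2, 1.8, -0.1],
    [0.5, 1.7, 0],
    [0.9, 1.5, 0],
    [1.1, 1.3, 0]
  ],
  "turn": [
    [-0.006, 0.002, 0.005],
    [-0.006, 0, 0.005],
    [0, 0, 0],
    [0, 0, 0],
    [0, 0, 0]
  ],
  "grip": [1, 1, 1, 1, 1]
}}

```text
t: 17.65
eef_pos: [0.524, 0.0991, 0.2189]
tool_rot: [0.705, -0.097, 0.696, 0.096]
contact_force: [0.7, -3.9, -2.2]
gripper_width: 0.042
```

```bash
python3 arc.py .006 .7 .5 .35
```

```text
along 0.0115 lat 0.0016 z 0.2189
r 0.0989 theta 0.806
now t 17.65 [0.524  0.0991 0.2189] yaw 105.6 q [ 0.33  0.37 -0.78  1.9   0.32  0.99  1.25] F [ 0.7 -3.9 -2.2] w 0.042
travel [[1.34, 0.04, -0.18], [1.48, 1.02, 0.0], [1.23, 0.55, 0.0]] 
turn [[0.006, 0.013, 0.004], [-0.0, -0.0, -0.0], [-0.0, -0.0, -0.0]] 3
```

Request:
{"method": "apply_moves", "body": {
  "travel": [
    [1.2, 0, -0.1],
    [1.3, 0.7, 0],
    [0, 0, 0],
    [0, 0, 0],
    [0, 0, 0],
    [0, 0, 0]
  ],
  "turn": [
    [0.006, 0.01, 0.004],
    [0, 0, 0],
    [0, 0, 0],
    [0, 0, 0],
    [0, 0, 0],
    [0, 0, 0]
  ],
  "grip": [1, 1, 0.8, 0.6, 0.6, 0.6]
}}

```text
t: 18.15
eef_pos: [0.5173, 0.1126, 0.1938]
tool_rot: [0.7, -0.096, 0.701, 0.099]
contact_force: [0.1, -0.7, -0.1]
gripper_width: 0.404
```

Request:
{"method": "apply_moves", "body": {
  "travel": [
    [-1.5, 0, 0],
    [-3, 0, 0],
    [-3.5, 0, 0],
    [-1, 0, 0],
    [0, 0, 0]
  ],
  "turn": [
    [0, 0, 0],
    [0, 0, 0],
    [0, 0, 0],
    [0, 0, 0],
    [0, 0, 0]
  ],
  "grip": [0.6, 0.6, 0.6, 0.6, 0.6]
}}

```text
t: 18.57
eef_pos: [0.5179, 0.1101, 0.2889]
tool_rot: [0.7, -0.094, 0.701, 0.098]
contact_force: [-0.6, -0.5, -0.8]
gripper_width: 0.4
```

```bash
python3 -c "
from h import *
where();plan([(P(-.12,0,.30),105.3)])
C=cam('wrist');im=shot('wrist','pics/w11.png')
for n,q in(('barclosed',P(.033,0,.152)),('hinge',P(-.057,0,.1435)),('shoulder',P(-.019,0,.1495)),('post',P(.0016,0,.161)),('tip',P(.047,0,.1435))):print(n,proj('wrist',q,C).round(1))
"
```

```text
along 0.0237 lat -0.0014 z 0.2889
now t 18.57 [0.5179 0.1101 0.2889] yaw 105.6 q [ 0.35  0.3  -0.81  1.81  0.23  1.13  1.3 ] F [-0.6 -0.5 -0.8] w 0.4
travel [[-0.3, -3.59, 0.02], [-0.29, -3.59, 0.02], [-0.29, -3.59, 0.02], [-0.28, -3.6, 0.03]] 
turn [[0.001, -0.0, -0.001], [0.001, -0.0, -0.001], [0.001, -0.001, -0.002], [0.001, -0.0, -0.001]] 4
barclosed [[322.6 200.1]]
hinge [[211.7 196.8]]
shoulder [[257.3 199. ]]
post [[282.1 203.3]]
tip [[339.4 197.2]]
```

View pics/w11.png

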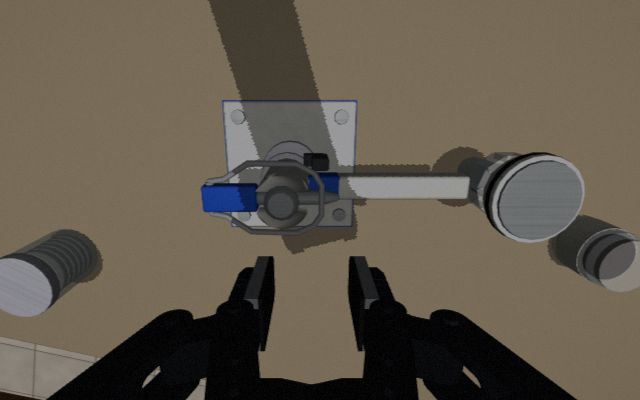

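```bash
python3 -c "
from h import *
im=cv2.imread('pics/w11.png').astype(int)
print('tab blue row197:',[x for x in range(190,300) if (im[195:203,x,0]-im[195:203,x,2]).mean()>50][::1][0:1],[x for x in range(190,275) if (im[195:203,x,0]-im[195:203,x,2]).mean()>50][-1])
g=im.sum(2)//3
for r in (182,188,194,200,206,212,218):print(r,g[r,308:336].tolist())
C=cam('wrist')
for t in (0.07,.1,.2,.3,.45):print(t,proj('wrist',P(-.057+.09*np.cos(t),0,.1435+.09*np.sin(t)),C).round(1), proj('wrist',[P(-.057+.09*np.cos(t),s*.012,.1435+.09*np.sin(t)) for s in(-1,1)],C)[:,1].round(1), proj('wrist',[P(-.057+.045*np.cos(t),s*.0287,.1435+.045*np.sin(t)) for s in(-1,1)],C)[:,1].round(1))
for n in('pump_bottle','pad_jar','candle_jar'):
  eyes.read_camera('top');r=eyes.masks_of(n,'top');print(n,[(round(k['score'],2),k['rect']) for k in r[:2]])
"
```

```text
tab blue row197: [203] 255
182 [61, 51, 43, 43, 44, 42, 42, 43, 47, 54, 62, 68, 68, 62, 49, 45, 38, 42, 43, 41, 43, 44, 44, 42, 40, 40, 43, 42]
188 [34, 44, 42, 41, 46, 41, 43, 43, 42, 39, 39, 48, 58, 68, 65, 58, 48, 39, 41, 40, 40, 42, 41, 44, 40, 44, 41, 42]
194 [54, 52, 54, 55, 54, 54, 55, 51, 53, 57, 50, 47, 57, 67, 68, 57, 48, 48, 54, 53, 52, 53, 53, 49, 50, 47, 49, 46]
200 [65, 64, 66, 67, 66, 68, 66, 67, 67, 68, 54, 50, 59, 68, 68, 60, 51, 64, 67, 63, 67, 64, 61, 60, 61, 55, 58, 56]
206 [90, 89, 85, 90, 88, 89, 88, 88, 90, 88, 70, 55, 56, 69, 64, 59, 74, 89, 87, 87, 87, 89, 88, 90, 90, 88, 87, 88]
212 [92, 90, 87, 89, 88, 89, 89, 89, 89, 91, 72, 54, 64, 69, 70, 57, 75, 90, 87, 87, 88, 89, 91, 90, 78, 61, 68, 76]
218 [87, 88, 86, 88, 88, 90, 85, 61, 49, 53, 63, 68, 65, 59, 71, 86, 89, 89, 88, 89, 88, 89, 90, 91, 89, 78, 70, 68]
0.07 [[322.3 199.5]] [184.8 213.7] [162.8 231.4]
0.1 [[322.1 200.4]] [185.6 214.8] [163.1 232. ]
0.2 [[320.7 203.8]] [188.5 218.5] [164.2 234. ]
0.3 [[318.1 207.2]] [191.6 222.4] [165.2 236.1]
0.45 [[311.5 212.6]] [196.3 228.5] [166.8 239.2]
pump_bottle [(0.45, [357.4, 143.4, 386.3, 169.5])]
pad_jar [(0.8, [361.1, 144.1, 387.0, 169.0]), (0.62, [224.1, 217.6, 260.9, 241.0])]
candle_jar [(0.87, [171.0, 209.5, 202.3, 227.3])]
```

The bail is down: the bar is at (322,199), as predicted for closed, and its ends at rows 186 to 214 give about 0.08 rad. The tab reads about 1 mm short of home, so I'll nudge its rear with the shut fingers to make sure it is seated.

Request:
{"method": "apply_moves", "body": {
  "travel": [
    [0, -3.6, 0],
    [0, -3.6, 0],
    [0, -3.6, 0],
    [0, -3.2, 0],
    [0, 0, 0],
    [3, 0, 0],
    [3, 0, 0],
    [0, 0, 0]
  ],
  "turn": [
    [0, 0, 0],
    [0, 0, 0],
    [0, 0, 0],
    [0, 0, 0],
    [0, 0, 0],
    [0, 0, 0],
    [0, 0, 0],
    [0, 0, 0]
  ],
  "grip": [1, 1, 1, 1, 1, 1, 1, 1]
}}

```text
t: 19.58
eef_pos: [0.5533, -0.0296, 0.2166]
tool_rot: [0.695, -0.095, 0.705, 0.1]
contact_force: [-0.6, -0.3, -0.2]
gripper_width: -0.001
```

```bash
python3 -c "
from h import *
where();plan([(P(-.115,0,.153),105.3),(P(-.085,0,.153),105.3)],maxd=.03)"
```

```text
along -0.1204 lat -0.0041 z 0.2166
now t 19.58 [ 0.5533 -0.0296  0.2166] yaw 105.8 q [ 0.51  0.41 -0.72  1.83  0.31  1.03  1.52] F [-0.6 -0.3 -0.2] w -0.001
travel [[2.12, 0.16, 0.17], [2.12, 0.17, 0.16], [2.12, 0.17, 0.14], [0.0, 3.0, 0.0]] 
turn [[0.003, -0.004, -0.003], [0.003, -0.005, -0.003], [0.003, -0.004, -0.004], [0.0, -0.0, 0.0]] 4
```

Request:
{"method": "apply_moves", "body": {
  "travel": [
    [2.1, 0, 0.2],
    [2.1, 0, 0.2],
    [1.8, 0, 0.1],
    [0, 0, 0],
    [0, 0.8, 0],
    [0, 0.8, 0],
    [0, 0.5, 0]
  ],
  "turn": [
    [0.003, -0.004, -0.003],
    [0.003, -0.005, -0.003],
    [0.003, -0.004, -0.004],
    [0, 0, 0],
    [0, 0, 0],
    [0, 0, 0],
    [0, 0, 0]
  ],
  "grip": [1, 1, 1, 1, 1, 1, 1]
}}

```text
t: 20.17
eef_pos: [0.5526, -0.0048, 0.158]
tool_rot: [0.7, -0.094, 0.701, 0.095]
contact_force: [0.1, 0.8, 0.8]
gripper_width: 0.001
```

```bash
python3 -c "
from h import *
where();plan([(P(-.075,0,.153),105.3)],maxd=.01)"
```

```text
along -0.0963 lat 0.0017 z 0.158
now t 20.17 [ 0.5526 -0.0048  0.158 ] yaw 105.3 q [ 0.44  0.48 -0.69  1.9   0.38  0.9   1.4 ] F [0.1 0.8 0.8] w 0.001
travel [[0.17, 0.71, -0.06], [0.16, 0.71, -0.06], [0.17, 0.71, -0.05]] 
turn [[0.0, -0.001, -0.001], [0.0, -0.0, -0.0], [0.0, -0.001, -0.001]] 3
```

Request:
{"method": "apply_moves", "body": {
  "travel": [
    [0.5, 0.2, 0],
    [0.2, 0.6, 0],
    [0, 0.5, 0],
    [0, 0.4, 0]
  ],
  "turn": [
    [0, 0, 0],
    [0, 0, 0],
    [0, 0, 0],
    [0, 0, 0]
  ],
  "grip": [1, 1, 1, 1]
}}

```text
t: 20.5
eef_pos: [0.5493, 0.0153, 0.1542]
tool_rot: [0.702, -0.095, 0.699, 0.095]
contact_force: [2.2, -7.1, 0.6]
gripper_width: -0.0
```

```bash
python3 -c "
from h import *
where();plan([(P(-.075,0,.153),105.3)],maxd=.01)"
```

```text
along -0.076 lat 0.0039 z 0.1542
now t 20.5 [0.5493 0.0153 0.1542] yaw 105.5 q [ 0.4   0.47 -0.69  1.91  0.39  0.89  1.36] F [ 2.2 -7.1  0.6] w -0.0
travel [[0.12, 0.11, -0.39]] 
turn [[0.003, 0.004, 0.0]] 1
```

Request:
{"method": "apply_moves", "body": {
  "travel": [
    [0, -1.5, 0],
    [0, -2, 0],
    [0, -1, 0],
    [-3, 0, 0],
    [-4, 0, 0],
    [-4, 1, 0],
    [-3, 2, 0],
    [0, 0, 0]
  ],
  "turn": [
    [0, 0, 0],
    [0, 0, 0],
    [0, 0, 0],
    [0, 0, 0],
    [0, 0, 0],
    [0, 0, 0],
    [0, 0, 0],
    [0, 0, 0]
  ],
  "grip": [1, 1, 1, 1, 1, 1, 1, 1]
}}

```text
t: 21.17
eef_pos: [0.5512, 0.0018, 0.2987]
tool_rot: [0.7, -0.094, 0.701, 0.096]
contact_force: [1.7, 1.9, 1.0]
gripper_width: -0.004
```

```bash
python3 -c "
from h import *
where();C=cam('wrist');im=shot('wrist','pics/w12.png').astype(int)
sh=proj('wrist',P(-.019,0,.1495),C)[0];b=proj('wrist',P(.033,0,.150),C)[0];print('pred shoulder',sh.round(1),'bar',b.round(1))
r=int(sh[1]);m=(im[r-3:r+4,:,0]-im[r-3:r+4,:,2]).mean(0);xs=[x for x in range(int(sh[0])-70,int(sh[0])+20) if m[x]>50];print('tab',xs[0],xs[-1])
g=im.sum(2)//3;x0=int(b[0])-14
for dr in (-15,-9,0,9,15):print(int(b[1])+dr,x0,g[int(b[1])+dr,x0:x0+28].tolist())
print(proj('wrist',[P(.033,s*.012,.15) for s in(-1,1)],C)[:,1])
t=eyes.read_camera('top');a=cv2.imread('pics/t0.png')[:,:,::-1]
d=np.abs(t.astype(int)-a).max(2)
for n,(l,tp,r2,bt) in dict(pump=(398,135,425,160),pad=(357,141,390,169),candle=(168,204,204,230)).items():print(n,(d[tp:bt,l:r2]>40).mean().round(3))
for n in('swing_arm','pin_grip'):print(n,[(round(k['score'],2),k['rect']) for k in eyes.masks_of(n,'top')[:4]])
"
```

```text
along -0.0896 lat 0.0021 z 0.2987
pred shoulder [396.8 191.9] bar [460.1 192.2]
tab 343 394
177 446 [71, 70, 68, 67, 73, 70, 69, 71, 69, 69, 67, 59, 60, 76, 92, 111, 116, 110, 116, 142, 147, 149, 150, 149, 148, 150, 147, 147]
183 446 [38, 40, 43, 44, 43, 42, 47, 44, 43, 37, 33, 36, 51, 73, 99, 114, 117, 120, 131, 143, 148, 148, 149, 148, 150, 147, 148, 150]
192 446 [112, 115, 111, 112, 113, 114, 113, 113, 113, 106, 86, 67, 72, 94, 109, 109, 101, 102, 105, 111, 108, 105, 105, 101, 95, 94, 93, 89]
201 446 [101, 104, 105, 106, 104, 104, 105, 106, 96, 76, 59, 74, 102, 114, 110, 105, 103, 104, 104, 102, 104, 105, 104, 103, 104, 104, 104, 102]
207 446 [104, 102, 103, 102, 104, 101, 91, 69, 60, 75, 96, 116, 120, 111, 106, 102, 106, 103, 103, 102, 104, 103, 105, 104, 105, 104, 102, 104]
[177.95720102 206.12985794]
pump 0.0
pad 0.011
candle 0.0
swing_arm [(0.84, [224.9, 201.4, 307.1, 240.5])]
pin_grip [(0.88, [392.6, 242.4, 431.5, 266.8]), (0.55, [449.5, 180.8, 477.3, 214.7]), (0.48, [286.2, 201.5, 317.1, 213.6]), (0.25, [222.7, 202.3, 307.2, 241.6])]
```

```bash
python3 -c "
from h import *
print(status.get_obs()['contact_force'],status.get_obs()['t']);print(bot.hand_in())"
```

```text
[-0.02803862 -0.97872211 -0.47549321] 21.3667
the job is handed in; nothing more can be done
None
```

The job is done and handed in at 21.4 s. I swung the arm to its stop, pushed the smallest pin home through hub and post, and swung its bail over the post onto the far end. The gripper was then clear and touching nothing.

**Last checks:**
- **Arm:** it met its stop at about 12 N. The wrist picture taken with the pin in showed the bar against the stop block, and the arm was in about the same place in the last top picture.
- **Pin:** a final push on the back of the tab met 7 N with the shoulder at the hub. The last image still put the shoulder about 2 px (roughly 1.5 mm) short of where I predicted. It read the same before that push, so I take it as calibration error.
- **Bail:** the end bar lies where a closed bail should be, at about 0.1 rad.
- **Bottle and jars:** all three show practically no change in the top camera's before and after pictures. The network missed the pump bottle and reported the pad jar in its place, so for the bottle I relied on the picture comparison.

**Went wrong along the way:**
- The first grasp of the pin closed too high and dragged it about 9 mm. On the second try the fingers pressed the counter at about 40 N (38 N down, 40 N in all), right at the limit, before I backed off.
- The first grip on the bail closed above the bar, because the bail hung about 14 mm lower than I had assumed.

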